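# Charge a sample jar with milling stones through a jar funnel

## Task

Move the steel funnel from the jar that is already filled to the empty open jar beside it so that it sits squarely in the mouth, then pour all five milling stones from the hand scoop through the funnel into that jar. Make sure that no stone stays stuck in the funnel or the scoop (tap the funnel or shake until they drop), then set the empty scoop flat on the bench and leave the funnel in the jar. Keep the filled jar and the other jars, cup and bottle standing where they are.

Things in the scene. Friction and masses are not known exactly. Their poses are not given: they have to be found in the camera images.
- empty_jar: The jar to fill: an open straight glass jar, 72 mm outer diameter, 62 mm clear inside, 95 mm high, inner floor 6 mm up, about 0.45 kg, loose on the bench. Origin: centre of its underside, z up the axis. It has the same shape as the filled jar but is empty and has no funnel at the start.
- filled_jar: A jar of the same shape, already holding white stones, in whose mouth the funnel stands at the start. Origin: centre of its underside. It stays where it is.
- funnel: Wide steel jar funnel, wall 3 mm, 70 mm high. Origin: centre of the spout's lower end, z up the axis. Spout 55 mm outer, 49 mm inner diameter, z 0 to 20 mm; a shoulder ring, 84 mm diameter, flat underside at z = 18 mm, rests on the jar's rim (seated: origin 77 mm above the jar's underside); cone to a 130 mm wide rim at z = 70 mm. Handle along its +x. 0.14 kg.
- funnel_handle (a point): Middle of the funnel's grey upright handle plate, at (88, 0, 55) mm in the funnel's frame. The plate spans x 62 to 114 mm, 12 mm thick along y, z 41 to 69 mm. Axes as the funnel's.
- scoop: Aluminium hand scoop: open-topped trough 92 mm long (x), 62 mm wide (y), 36 mm high, walls and floor 4 mm, z up. Origin: centre of the trough's underside. The end at x = +46 mm is open (no wall): the stones leave there. A handle plate is behind the other end. About 0.25 kg without stones.
- scoop_handle (a point): Middle of the scoop's grey upright handle plate, at (-77, 0, 35) mm in the scoop's frame. The plate spans x -45 to -109 mm, 14 mm thick along y, z 12 to 58 mm. Axes as the scoop's.
- scoop_lip (a point): Middle of the scoop's open pouring edge, at the floor: (46, 0, 4) mm in the scoop's frame. Axes as the scoop's.
- stone0: One of five white ceramic milling stones, a stubby cylinder with rounded edges, 22 mm in diameter and 22 mm long, about 30 g, in the scoop at the start. Origin: its centre; z along its axis.
- stone1: One of five white ceramic milling stones, a stubby cylinder with rounded edges, 22 mm in diameter and 22 mm long, about 30 g, in the scoop at the start. Origin: its centre; z along its axis.
- stone2: One of five white ceramic milling stones, a stubby cylinder with rounded edges, 22 mm in diameter and 22 mm long, about 30 g, in the scoop at the start. Origin: its centre; z along its axis.
- stone3: One of five white ceramic milling stones, a stubby cylinder with rounded edges, 22 mm in diameter and 22 mm long, about 30 g, in the scoop at the start. Origin: its centre; z along its axis.
- stone4: One of five white ceramic milling stones, a stubby cylinder with rounded edges, 22 mm in diameter and 22 mm long, about 30 g, in the scoop at the start. Origin: its centre; z along its axis.
- lidded_jar: Bystander: closed glass jar with brass-coloured lid, 66 mm diameter, 85 mm high. Origin: centre of its underside.
- tall_jar: Bystander: closed glass jar with brass-coloured lid, 68 mm diameter, 110 mm high. Origin: centre of its underside.
- white_cup: Bystander: white plastic cup, 72 mm diameter, 60 mm high. Origin: centre of its underside.
- spray_bottle: Bystander: clear spray bottle with blue head, 86 mm diameter, 158 mm high. Origin: centre of its underside.
Things that resemble listed ones, but are neither listed nor needed, are in the scene too. What is shaped like the scoop but purple is not meant.

How it is judged:
By the outcome, as a careful person would: the job done as asked, in the order asked, and still so for the second after the job is handed in, with the robot touching nothing.
It also fails if it takes over 72 s, if anything falls off the work surface, if the arm or the gripper's body presses on something with over 40 N, if the wrist force passes 120 N, or if a joint passes its speed limit or range.

## Robot

A 6-joint arm with a two-finger parallel gripper is mounted at the origin on the work surface. World frame = base frame: x ahead of the robot, y to its left, z up, the work surface at z = 0. Lengths are in mm, angles in rad, forces in N, time in s.
With the tool pointing down it reaches from about 350 to 875 mm from the base axis. Payload 4.2 kg.
Tool frame: the origin (TCP) lies between the finger pads; the fingertips stand 25 mm ahead of it and the grasp point (between the pads) lies 6 mm ahead of it; z points along the fingers, y is the line along which they close (so a half turn about z gives the same grasp; the last joint's range is limited). The gripper opens to 85 mm and grips with 20 to 120 N. Pads are 22 mm wide; open, the fingers measure 114 mm over their backs; the gripper's body (76 mm by 85 mm) begins 54 mm behind the grasp point. The pads swing forward as they close: fully open they stand 13 mm farther back than shut.
Start: joints at [-1.031, 0.385, 0.008, 0, -1.194, -0.259], TCP at [173.219, -600.495, 218.612] pointing down, gripper open.
Joint ranges: [-3.14, 3.14], [-1.21, 2.06], [-1.07, 1.41], [-3.16, 2.05], [-2.99, -0.16], [-3.1, 3.1]. Speed limits (rad/s): [2.79, 2.79, 3.14, 3.14, 3.14, 3.14].

## Interface

Orientations are given as a unit quaternion [x, y, z, w].
In Python, from bench import read_state, get_image, job_done gives the robot as it stands.
- The arm moves only by the tool play_rows, never from a script. Its argument "series" is a list of rows, each a list of 6 numbers: the shift along the world's x, y, z in mm, then the turn, a rotation vector about the world's x, y, z in units of 6 degrees (1.0 is 6 degrees). A call has 1 to 20 rows; each row shifts and turns the commanded pose from where the row before left it; what a row does not reach is not made up. A row lasts 1/12 s, in which the tool goes at most 41.7 mm and 7.16 degrees, less where a joint would pass 70% of its speed; a pose out of reach is approached as far as the arm can. A call is refused whole if a number of a shift passes 41.7 or a number of a turn 1, either way. A call with a gripper value outside its range is refused whole. "gripper" is the opening, from 0 (shut) to 1 (fully open), set as the call begins (left out, the last holds). The fingers move at their own pace and stop on an object; the grip force is fixed at half the most. Time passes only in rows, so rows that do not move let the fingers close. It gives the time, the measured TCP pose, the force, the opening and the grip force at its end, in the units of the state.
- read_state(): the state, without advancing time (a new reading comes with each control period).
- get_image(name): name is "side" or "top" or "wrist"; returns a dict with "image" (384x512x3 uint8, red, green, blue), "fx", "fy", "cx", "cy" (pixels), "dist_coeffs" ([k1, k2, p1, p2, k3] as OpenCV has them; the pictures are not rectified), "eye" and "rotation" of the camera in the world. Camera axes: x right, y down, z forward; pixel columns grow to the right and rows downward; lengths in mm; the calibration is good to about 2 mm. A picture is of the moment at which its call begins. There is no depth.
- job_done(): hands the job in; it is judged then, once.
The state is a dict: "clock": time; "joints": joint angles; "joint_vel": joint speeds; "joint_efforts": joint torques, N m; "position": TCP position; "ee_rot": TCP orientation; "contact_force": force on the tool from outside, world axes, zero at the start; "wrist_torque": the same for the moment, N m; "gripper_width": finger opening in mm; "grasp_force": force on a finger pad.
Only numpy, scipy, OpenCV 4.12 (cv2) and the standard library are available. Lean on these libraries where they do the work, as an engineer would, in place of code of your own. Each camera call takes 0.05 s, during which the arm holds its last target. There are 200 camera calls.

## Working session

There is one attempt and no reset: what is moved stays moved. The work goes in short steps, Python scripts to look and compute and a tool call to move; the robot and the scene stay as the last step left them, time stands still between calls to the robot, and variables do not carry over. Pictures are saved under pics/ and viewed, at most 10 in all, crops included, and the job is handed in when it is done.

Besides the shell and the picture viewer there is one more tool, called by a JSON object that holds its "name" and its "arguments". play_rows: Moves the arm, as the interface text tells. Its arguments: {"type":"object","properties":{"series":{"type":"array","items":{"type":"array","items":{"type":"number"}}},"gripper":{"type":"number"}},"required":["series"]}

```bash
mkdir -p pics; cat > h.py <<'E'
import numpy as np, cv2
from bench import read_state, get_image, job_done
def K(c): return np.array([[c['fx'],0,c['cx']],[0,c['fy'],c['cy']],[0,0,1]],float)
def ray(c,px):
    p=cv2.undistortPoints(np.array(px,float).reshape(-1,1,2),K(c),np.array(c['dist_coeffs'],float)).reshape(-1,2)
    d=np.c_[p,np.ones(len(p))]@np.array(c['rotation']).T
    return np.array(c['eye'],float),d
def plane(c,px,z):
    e,d=ray(c,px); return e+d*((z-e[2])/d[:,2])[:,None]
def proj(c,X):
    R=np.array(c['rotation']);X=np.array(X,float).reshape(-1,3)
    rv=cv2.Rodrigues(R.T)[0]; t=-R.T@np.array(c['eye'],float)
    return cv2.projectPoints(X,rv,t,K(c),np.array(c['dist_coeffs'],float))[0].reshape(-1,2)
def save(c,n): cv2.imwrite('pics/'+n,cv2.cvtColor(c['image'],cv2.COLOR_RGB2BGR))
E
python3 - <<'E'
from h import *
import pickle
a=get_image('top');b=get_image('side')
pickle.dump((a,b),open('c0.pkl','wb'))
save(a,'t0.png');save(b,'s0.png')
for c in(a,b):print(c['fx'],c['eye'],np.round(c['rotation'],3).tolist(),c['dist_coeffs'])
print(read_state())
E
```

```text
360.5692571027327 [477.55243215 -27.00178651 943.07081333] [-0.7, 0.713, -0.013, 0.038] [0.0389837 0.        0.        0.        0.       ]
427.0944395164122 [  6.90435395 591.88844835 609.98195597] [-0.325, 0.816, -0.449, 0.164] [0.05367437 0.         0.         0.         0.        ]
{'clock': 0.1, 'joints': array([-1.03141590e+00,  3.85483409e-01,  6.75394508e-03, -4.13171339e-04,
       -1.19403201e+00, -2.58597518e-01]), 'joint_vel': array([ 0.00062267, -0.0027876 ,  0.00395077,  0.00111297, -0.00015636,
        0.00157846]), 'joint_efforts': array([-6.25260400e-04, -3.93318415e+01,  1.88929027e+01,  4.19792086e+00,
       -2.57369087e-03,  4.11974625e-06]), 'position': array([ 173.04299853, -599.98758437,  217.62864797]), 'ee_rot': array([-1.39855211e-01,  9.90171459e-01,  9.79992919e-04, -2.04777906e-04]), 'contact_force': array([0.20055797, 0.26042319, 0.10334202]), 'wrist_torque': array([ 0.00547154, -0.05654992,  0.02759836]), 'grasp_force': 0.0, 'gripper_width': 85.90900184338514}
```

View pics/t0.png

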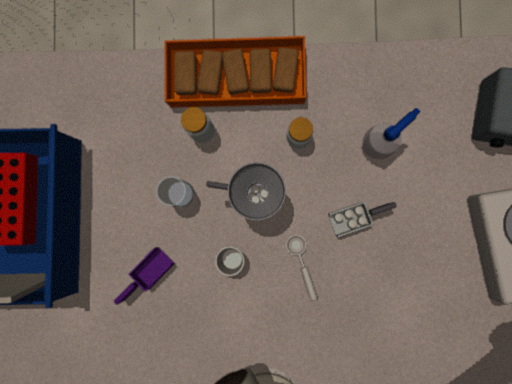

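View pics/s0.png

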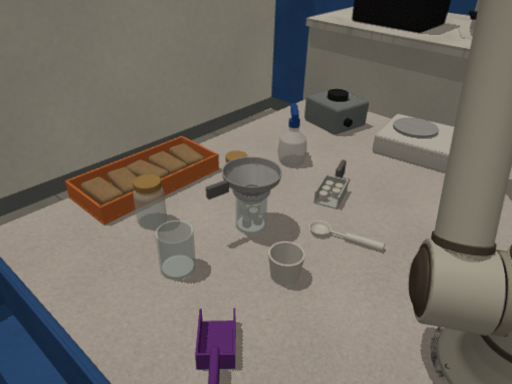

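Top view: funnel rim centre about (257,192), with its handle at (217,185). The empty glass jar is at (175,192), the aluminium scoop with 5 stones at (351,220) and its handle at (382,210). The purple scoop at (150,270) is the decoy, and the cup is at (231,262). The side view agrees: jar (177,250), funnel (252,175), scoop (332,190).

```bash
python3 - <<'E'
s=open('h.py').read()
s=s.replace("import numpy as np, cv2","import numpy as np, cv2\nfrom scipy.spatial.transform import Rotation as Ro")
s=s.replace("np.array(c['rotation'])","Ro.from_quat(c['rotation']).as_matrix()")
open('h.py','w').write(s)
from h import *
import pickle
a,b=pickle.load(open('c0.pkl','rb'))
def up(c,x0,y0,x1,y1,n,k):
    im=cv2.resize(c['image'][y0:y1,x0:x1],None,fx=k,fy=k,interpolation=cv2.INTER_CUBIC); return im
i1=up(a,145,150,295,230,'',5); i2=up(a,315,180,405,250,'',4)
# combine: funnel/jar and scoop
W=max(i1.shape[1],i2.shape[1]); o=np.zeros((600,750,3),np.uint8)
o[:320,:]=up(a,145,155,295,219,'',5); o[320:600,:360]=i2
o[320:600,380:750]=cv2.resize(b['image'][205:285,140:246],(370,280))
cv2.imwrite('pics/z0.png',o[:,:,::-1])
print(plane(a,[(257,192),(217,185)],147).round(1), plane(a,[(175,192)],50).round(1),plane(a,[(351,220),(382,210)],36).round(1))
E
```

```text
[[542.3   8.5 147. ]
 [559.7  97.4 147. ]] [[554.3 218.1  50. ]] [[ 477.  -219.    36. ]
 [ 500.5 -295.6   36. ]]
```

View pics/z0.png

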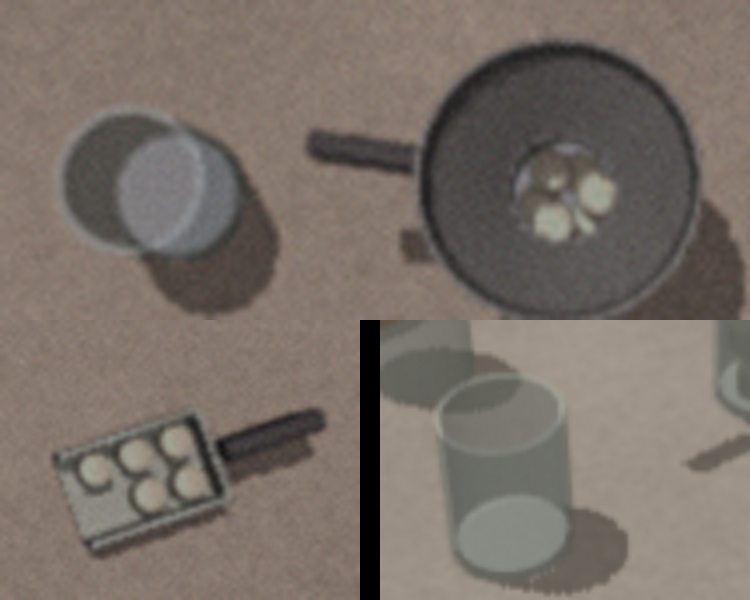

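The enlarged crop confirms it. The open glass jar is empty, with its rim centred at top px (171.3,190.6). The funnel rim centre is (256.8,191.2), over stones in the filled jar, with the handle end at (207,183.6). The grey scoop has five stones, its open end at the lower left and its handle running from (370.5,212.5) to (395.5,204.5).

```bash
python3 - <<'E'
from h import *
import pickle
a,b=pickle.load(open('c0.pkl','rb'))
p=lambda c,px,z:print(z,plane(c,px,z)[:,:2].round(1).tolist())
p(a,[(171.3,190.6)],95);p(a,[(180.6,194.6)],6);p(b,[(174.95,231.6)],95)
p(a,[(256.8,191.2)],147);p(b,[(252,176)],147)
p(a,[(207,183.6),(228,186.6)],146)
p(a,[(395.5,204.5),(370.5,212.5)],58)
p(a,[(329.25,215),(338,237),(363.75,203),(372,224.25)],36)
# refine handles by dark mask
h=cv2.cvtColor(a['image'],cv2.COLOR_RGB2HSV)
for n,(x0,y0,x1,y1),z in(('fun',(205,178,227,194),146),('sc',(371,198,399,218),58)):
    g=cv2.GaussianBlur(a['image'],(3,3),0)[y0:y1,x0:x1].sum(2); m=g<190
    ys,xs=np.nonzero(m); P=plane(a,np.c_[xs+x0,ys+y0],z)[:,:2]
    u=np.linalg.svd(P-P.mean(0))[2][0]; t=(P-P.mean(0))@u
    print(n,m.sum(),P.mean(0).round(1),u.round(3),np.degrees(np.arctan2(u[1],u[0])).round(1),t.min().round(1),t.max().round(1))
g=b['image']; hb=cv2.cvtColor(g,cv2.COLOR_RGB2HSV)
# bystanders positions
p(a,[(194,119)],85);p(a,[(300,127)],110);p(a,[(231,258)],60);p(a,[(380,142)],100)
E
```

```text
95 [[553.9, 214.6]]
6 [[550.9, 215.4]]
95 [[548.8, 216.7]]
147 [[544.1, 8.9]]
147 [[526.9, 26.3]]
146 [[563.4, 119.9], [555.7, 73.0]]
58 [[512.6, -321.5], [494.3, -261.5]]
36 [[490.2, -165.9], [435.5, -185.7], [518.6, -251.8], [465.7, -269.8]]
fun 37 [557.   98.8] [0.188 0.982] 79.2 -21.8 19.5
sc 158 [ 502.7 -288.3] [-0.333  0.943] 109.4 -31.7 29.2
85 [[728.5, 161.7]]
110 [[695.6, -92.9]]
60 [[389.7, 78.2]]
100 [[657.3, -278.3]]
```

```bash
python3 - <<'E'
from h import *
import pickle
a,b=pickle.load(open('c0.pkl','rb'))
th=np.linspace(0,2*np.pi,60)
def ring(im,c,x,y,z,r,col):
    P=proj(c,np.c_[x+r*np.cos(th),y+r*np.sin(th),0*th+z])
    cv2.polylines(im,[np.round((P+.5)*8*4).astype(int)],True,col,1,cv2.LINE_AA,3+0)
im=cv2.resize(b['image'],None,fx=4,fy=4,interpolation=cv2.INTER_CUBIC)
for z,r,col in((147,65,(255,0,0)),(95,36,(0,255,0)),(0,36,(0,0,255))): ring(im,b,543.5,9,z,r,col)
for z in(95,0): ring(im,b,551.5,215.5,z,36,(255,255,0))
o=im[560:1140,560:1300][:, :740]
cv2.imwrite('pics/z1.png',o[:,:,::-1])
E
```

```text
(no output)
```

View pics/z1.png

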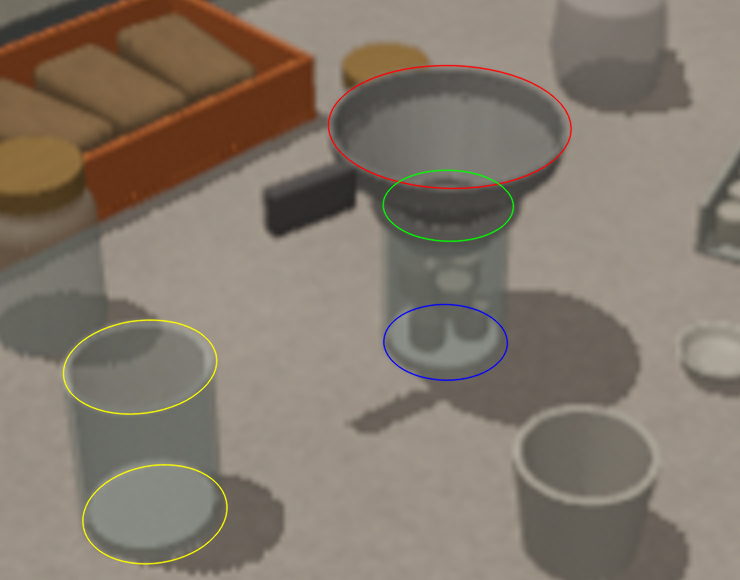

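The ring overlays fit both views: funnel axis (543.5, 9), yaw about 79.5°, and jar axis (551.5, 215.5). The scoop is at about (477.5, -217.5) with yaw 109°. I'm moving to the funnel handle now.

{"name": "play_rows", "arguments": {"series": [[15, 27, 0, 0, 0, 0.42], [15, 27, 0, 0, 0, 0.42], [15, 27, 0, 0, 0, 0.42], [15, 27, 0, 0, 0, 0.42], [15, 27, 0, 0, 0, 0.42], [15, 27, 0, 0, 0, 0.42], [15, 27, 0, 0, 0, 0.42], [15, 27, 0, 0, 0, 0.42], [15, 27, 0, 0, 0, 0.42], [15, 27, 0, 0, 0, 0.42], [15, 27, 0, 0, 0, 0.42], [15, 27, 0, 0, 0, 0.42], [15, 27, 0, 0, 0, 0.42], [15, 27, 0, 0, 0, 0.42], [15, 27, 0, 0, 0, 0.42], [15, 27, 0, 0, 0, 0.42], [15, 27, 0, 0, 0, 0.42], [15, 27, 0, 0, 0, 0.42], [15, 27, 0, 0, 0, 0.42], [15, 27, 0, 0, 0, 0.42]], "gripper": 1}}

```text
clock: 1.77
position: [473.4, -59.0, 218.4]
ee_rot: [-0.549, 0.836, 0.0, -0.0]
contact_force: [0.7, -0.6, 0.2]
gripper_width: 85.6
grasp_force: 0.0
```

{"name": "play_rows", "arguments": {"series": [[14.5, 26.2, 0, 0, 0, 0.36], [14.5, 26.2, 0, 0, 0, 0.36], [14.5, 26.2, 0, 0, 0, 0.36], [14.5, 26.2, 0, 0, 0, 0.36], [14.5, 26.2, 0, 0, 0, 0.36], [14.5, 26.2, 0, 0, 0, 0.36], [0, 0, 0, 0, 0, 0], [0, 0, 0, 0, 0, 0]]}}

```text
clock: 2.43
position: [560.2, 97.9, 217.5]
ee_rot: [-0.64, 0.769, 0.0, -0.001]
contact_force: [-0.1, 0.3, 0.2]
gripper_width: 85.4
grasp_force: 0.0
```

```bash
cat >> h.py <<'E'
def st():
    s=read_state(); R=Ro.from_quat(s['ee_rot']).as_matrix()
    print(round(s['clock'],2),'pos',s['position'].round(1),'j',s['joints'].round(2),'z',R[:,2].round(3),'y',R[:,1].round(3),'yaw_y',np.degrees(np.arctan2(R[1,1],R[0,1])).round(1),'F',s['contact_force'].round(1),'w',round(s['gripper_width'],1),round(s['grasp_force'],1))
    return s
E
python3 - <<'E'
from h import *
st(); w=get_image('wrist'); save(w,'w1.png'); print(w['eye'])
th=np.radians(79.5)
print(proj(w,[[543.5+d*np.cos(th),9+d*np.sin(th),146] for d in(62,114)]).round(1))
E
```

```text
2.43 pos [560.2  97.9 217.5] j [ 0.46  0.29 -0.13 -0.   -1.15 -0.64] z [-0.002 -0.001 -1.   ] y [-0.983  0.182  0.002] yaw_y 169.5 F [-0.1  0.3  0.2] w 85.4 0.0
[547.89601055  24.84464434 372.83230017]
[[252.4 156.2]
 [252.4 224.5]]
```

View pics/w1.png

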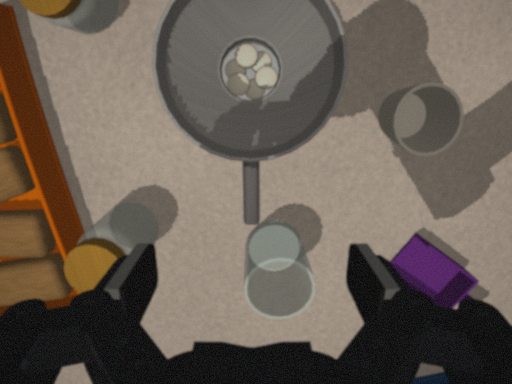

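The wrist view shows the handle vertical at column 251.5, rows 160–223, which matches the prediction. Centred, so I'll descend, grip and lift.

{"name": "play_rows", "arguments": {"series": [[0, 0, -16, 0, 0, 0], [0, 0, -16, 0, 0, 0], [0, 0, -16, 0, 0, 0], [0, 0, -16, 0, 0, 0], [0, 0, -10, 0, 0, 0], [0, 0, -7, 0, 0, 0], [0, 0, 0, 0, 0, 0], [0, 0, 0, 0, 0, 0]]}}

```text
clock: 3.15
position: [560.4, 96.3, 138.0]
ee_rot: [-0.639, 0.769, -0.0, 0.0]
contact_force: [-0.3, -1.4, 0.4]
gripper_width: 85.4
grasp_force: 0.0
```

{"name": "play_rows", "arguments": {"series": [[0, 0, 0, 0, 0, 0], [0, 0, 0, 0, 0, 0], [0, 0, 0, 0, 0, 0], [0, 0, 0, 0, 0, 0], [0, 0, 0, 0, 0, 0], [0, 0, 0, 0, 0, 0], [0, 0, 0, 0, 0, 0], [0, 0, 0, 0, 0, 0], [0, 0, 0, 0, 0, 0], [0, 0, 0, 0, 0, 0]], "gripper": 0}}

```text
clock: 3.98
position: [560.2, 96.7, 137.6]
ee_rot: [-0.639, 0.769, -0.0, -0.0]
contact_force: [-0.2, 0.8, -0.2]
gripper_width: 0.0
grasp_force: 0.0
```

```bash
python3 - <<'E'
from h import *
st()
E
```

```text
3.98 pos [560.2  96.7 137.6] j [ 0.46  0.36 -0.25  0.   -0.96 -0.64] z [-0. -0. -1.] y [-0.983  0.183  0.   ] yaw_y 169.4 F [-0.2  0.8 -0.2] w 0.0 0.0
```

```bash
python3 - <<'E'
from h import *
w=get_image('wrist');a=get_image('top');b=get_image('side')
o=np.zeros((600,800,3),np.uint8)
o[:300,:400]=cv2.resize(w['image'],(400,300)); o[:300,400:]=cv2.resize(a['image'][130:250,130:290],(400,300))
o[300:,:400]=cv2.resize(b['image'][110:260,160:360],(400,300))
cv2.imwrite('pics/m2.png',o[:,:,::-1])
E
```

```text
(no output)
```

View pics/m2.png

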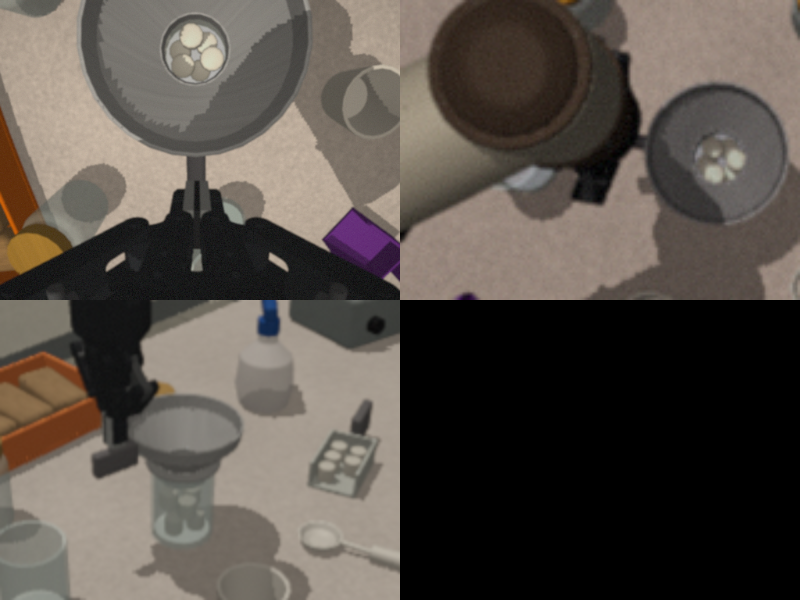

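```bash
python3 - <<'E'
from h import *
b=get_image('side'); s=st()
for z in(112,118,130,146,160,180): print(z,((proj(b,[[560.2,97,z]])[0]-[160,110])*2+[0,300]).round(0))
# full-res handle bounding in side
th=np.radians(79.5);u=np.array([np.cos(th),np.sin(th)]);v=np.array([-u[1],u[0]])
for x in(62,114):
  for z in(118,146): print(x,z,((proj(b,[[*(np.array([543.5,9])+x*u),z]])[0]-[160,110])*2+[0,300]).round(0))
o=cv2.resize(b['image'][140:240,180:300],(720,600),interpolation=cv2.INTER_CUBIC)
cv2.imwrite('pics/m3.png',o[:,:,::-1])
E
```

```text
4.18 pos [560.2  96.7 137.6] j [ 0.46  0.36 -0.25 -0.   -0.96 -0.64] z [-0. -0. -1.] y [-0.983  0.183  0.   ] yaw_y 169.4 F [0.1 0.4 1.1] w -0.2 0.0
112 [114. 474.]
118 [113. 469.]
130 [113. 459.]
146 [113. 446.]
160 [112. 435.]
180 [112. 417.]
62 118 [136. 461.]
62 146 [135. 438.]
114 118 [ 93. 477.]
114 146 [ 92. 454.]
```

View pics/m3.png

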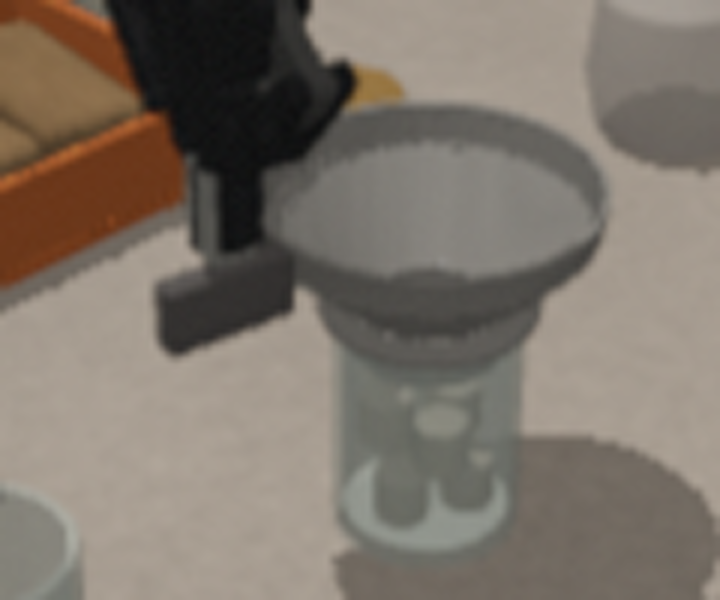

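```bash
python3 - <<'E'
from h import *
w=get_image('wrist'); s=st(); R=Ro.from_quat(s['ee_rot']).as_matrix()
for d in(-40,-20,0,6,12,25,40): print(d,proj(w,[s['position']+R[:,2]*d]).round(1))
th=np.radians(79.5);u=np.array([np.cos(th),np.sin(th)])
for x in(62,114): print(proj(w,[[*(np.array([543.5,9])+x*u),146]]).round(1))
o=cv2.resize(w['image'][170:384,130:380],(700,600),interpolation=cv2.INTER_CUBIC)
cv2.imwrite('pics/m4.png',np.clip(o[:,:,::-1]*1.8,0,255).astype(np.uint8))
E
```

```text
4.23 pos [560.2  96.7 137.6] j [ 0.46  0.36 -0.25  0.   -0.96 -0.64] z [ 0. -0. -1.] y [-0.983  0.183 -0.   ] yaw_y 169.5 F [-0.3 -0.1 -0.1] w -0.2 0.0
-40 [[253.3 280.1]]
-20 [[253.  256.1]]
0 [[252.8 237.3]]
6 [[252.7 232.4]]
12 [[252.6 227.9]]
25 [[252.5 218.9]]
40 [[252.4 209.9]]
[[253.8 192.2]]
[[253.8 287.4]]
```

View pics/m4.png

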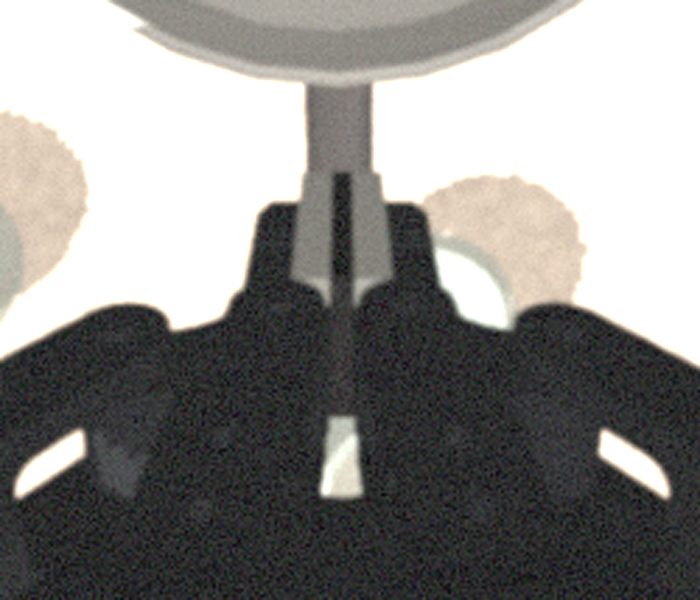

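The side view puts the closed fingertips at about z≈149 while the TCP reads 137.6. So they are roughly 37 mm farther back than documented, and they closed just above the handle, whose top is at 146. I'll reopen, go about 36 mm lower and check.

{"name": "play_rows", "arguments": {"series": [[0, 0, 0, 0, 0, 0], [0, 0, 0, 0, 0, 0], [0, 0, 0, 0, 0, 0], [0, 0, 0, 0, 0, 0], [0, 0, 0, 0, 0, 0], [0, 0, 0, 0, 0, 0], [0, 0, 0, 0, 0, 0], [0, 0, -6, 0, 0, 0], [0, 0, -6, 0, 0, 0], [0, 0, -6, 0, 0, 0], [0, 0, -6, 0, 0, 0], [0, 0, -6, 0, 0, 0], [0, 0, -5, 0, 0, 0], [0, 0, 0, 0, 0, 0], [0, 0, 0, 0, 0, 0]], "gripper": 1}}

```text
clock: 5.48
position: [560.1, 96.6, 102.1]
ee_rot: [-0.639, 0.769, 0.0, -0.0]
contact_force: [-0.2, 1.0, 0.9]
gripper_width: 85.5
grasp_force: 0.0
```

{"name": "play_rows", "arguments": {"series": [[0, 0, 0, 0, 0, 0], [0, 0, 0, 0, 0, 0], [0, 0, 0, 0, 0, 0], [0, 0, 0, 0, 0, 0], [0, 0, 0, 0, 0, 0], [0, 0, 0, 0, 0, 0], [0, 0, 0, 0, 0, 0], [0, 0, 0, 0, 0, 0], [0, 0, 0, 0, 0, 0], [0, 0, 0, 0, 0, 0]], "gripper": 0}}

```text
clock: 6.32
position: [560.4, 96.8, 102.8]
ee_rot: [-0.639, 0.769, -0.0, 0.0]
contact_force: [-0.8, -0.4, 1.5]
gripper_width: 11.0
grasp_force: 60.9
```

```bash
python3 - <<'E'
from h import *
st(); b=get_image('side');w=get_image('wrist')
o=np.zeros((400,800,3),np.uint8);o[:,:400]=cv2.resize(b['image'][140:240,180:280],(400,400));o[:,400:]=cv2.resize(w['image'][130:384,125:379],(400,400))
cv2.imwrite('pics/m5.png',np.clip(o[:,:,::-1]*1.5,0,255).astype(np.uint8))
E
```

```text
6.32 pos [560.4  96.8 102.8] j [ 0.46  0.4  -0.29  0.   -0.88 -0.64] z [ 0.  0. -1.] y [-0.983  0.183 -0.   ] yaw_y 169.5 F [-0.8 -0.4  1.5] w 11.0 60.9
```

View pics/m5.png

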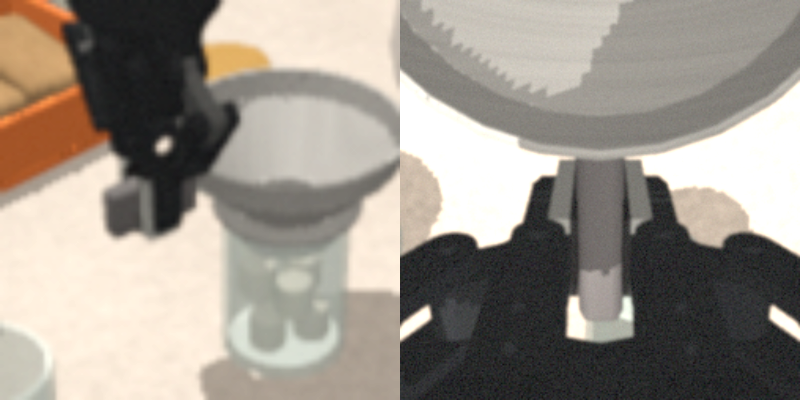

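The grip holds the handle at 11 mm and 61 N. Lifting and carrying it over.

{"name": "play_rows", "arguments": {"series": [[0, 0, 4, 0, 0, 0], [0, 0, 6, 0, 0, 0], [0, 0, 8, 0, 0, 0], [0, 0, 8, 0, 0, 0], [0, 0, 8, 0, 0, 0], [0, 0, 6, 0, 0, 0], [0, 0, 0, 0, 0, 0], [0.5, 8.5, 0, 0, 0, 0], [0.5, 14, 0, 0, 0, 0], [0.5, 14, 0, 0, 0, 0], [0.5, 14, 0, 0, 0, 0], [0.5, 14, 0, 0, 0, 0], [0.5, 14, 0, 0, 0, 0], [0.5, 14, 0, 0, 0, 0], [0.5, 14, 0, 0, 0, 0], [0.5, 14, 0, 0, 0, 0], [0.5, 14, 0, 0, 0, 0], [0.5, 14, 0, 0, 0, 0], [0.5, 14, 0, 0, 0, 0], [0.5, 14, 0, 0, 0, 0]]}}

```text
clock: 8.08
position: [566.7, 274.6, 142.6]
ee_rot: [-0.639, 0.769, -0.0, 0.0]
contact_force: [-0.1, -0.1, -1.7]
gripper_width: 11.3
grasp_force: 60.5
```

{"name": "play_rows", "arguments": {"series": [[0.5, 14, 0, 0, 0, 0], [0.5, 10, 0, 0, 0, 0], [0.5, 6, 0, 0, 0, 0], [0, 0, 0, 0, 0, 0], [0, 0, 0, 0, 0, 0], [0, 0, 0, 0, 0, 0]]}}

```text
clock: 8.58
position: [568.1, 302.7, 142.5]
ee_rot: [-0.639, 0.769, -0.0, -0.0]
contact_force: [1.3, -0.1, -0.5]
gripper_width: 10.8
grasp_force: 60.5
```

```bash
python3 - <<'E'
from h import *
s=st(); a=get_image('top');b=get_image('side');w=get_image('wrist')
import pickle; pickle.dump((a,b,w),open('c1.pkl','wb'))
# check filled jar unmoved & grip: dark mask stats of funnel in wrist view: inner hole ellipse by brightness
p=np.array(s['position'])
th=np.radians(79.5);u=np.array([np.cos(th),np.sin(th)])
o=np.array([543.5,9])+p[:2]-[560.3,96.8]
print('pred funnel',o)
t=np.linspace(0,2*np.pi,80)
# rim edge detection in each view: radial max-gradient around predicted rim, then ellipse->plane fit circle
def circ(c,x,y,z,r):
    g=cv2.GaussianBlur(cv2.cvtColor(c['image'],cv2.COLOR_RGB2GRAY).astype(float),(3,3),0)
    rr=np.arange(r-12,r+12,.5);P=[]
    for k in t:
        q=proj(c,np.c_[x+rr*np.cos(k),y+rr*np.sin(k),0*rr+z]).astype(np.float32)
        v=cv2.remap(g.astype(np.float32),q[:,0].reshape(1,-1),q[:,1].reshape(1,-1),1)[0]
        if q.min()<2 or q[:,0].max()>509 or q[:,1].max()>381: continue
        d=v[4:]-v[:-4]; i=np.abs(d).argmax()
        if abs(d[i])>18: P.append([x+rr[i+2]*np.cos(k),y+rr[i+2]*np.sin(k)])
    P=np.array(P)
    for _ in range(4):
        A=np.c_[2*P,np.ones(len(P))];sol=np.linalg.lstsq(A,(P**2).sum(1),rcond=None)[0]
        R=np.sqrt(sol[2]+sol[0]**2+sol[1]**2);e=np.abs(np.hypot(*(P-sol[:2]).T)-R);P=P[e<=max(1.0,np.percentile(e,80))]
    return sol[:2].round(1),R.round(1),len(P)
zz=p[2]-102.8+147
for n,c in(('top',a),('side',b),('wrist',w)): print(n,circ(c,*o,zz,65))
a0,b0=pickle.load(open('c0.pkl','rb'))
for n,c in(('top',a0),('side',b0)): print('before',n,'funnel',circ(c,543.5,9,147,65),'jar',circ(c,551.5,215.5,95,36))
print('filled jar now',circ(a,543.5,9,95,36),circ(b,543.5,9,95,36))
E
```

```text
8.58 pos [568.1 302.7 142.5] j [ 0.74  0.47 -0.05 -0.   -1.05 -0.93] z [-0. -0. -1.] y [-0.983  0.184  0.   ] yaw_y 169.4 F [ 1.3 -0.1 -0.5] w 10.8 60.5
pred funnel [551.29992182 214.86392808]
top (array([551.2, 216.2]), np.float64(62.9), 35)
side (array([537.6, 221.5]), np.float64(61.2), 9)
wrist (array([551.5, 216.7]), np.float64(62.8), 35)
before top funnel (array([545.2,  10.2]), np.float64(62.3), 49) jar (array([553.9, 216.6]), np.float64(31.5), 11)
before side funnel (array([530.8,  23.1]), np.float64(62.4), 8) jar (array([561.7, 230.3]), np.float64(15.5), 7)Traceback (most recent call last):
  File "<stdin>", line 29, in <module>
  File "<stdin>", line 22, in circ
    return umr_sum(a, axis, dtype, out, keepdims, initial, where)
numpy.exceptions.AxisError: axis 1 is out of bounds for array of dimension 1
```

```bash
python3 - <<'E'
from h import *
import pickle
a,b,w=pickle.load(open('c1.pkl','rb')); w1=dict(w); w1['eye']=np.array([547.89601055,24.84464434,372.83230017])
im=cv2.imread('pics/w1.png');g=cv2.cvtColor(im,cv2.COLOR_BGR2GRAY)
print('w1 rim',plane(w1,[(279.5,288.5)],95).round(1),'base',plane(w1,[(275,248)],6).round(1),'funnel(check)',plane(w1,[(250.5,62)],147).round(1))
# jar visible now in side view under funnel: rim & base predicted
o=np.zeros((600,800,3),np.uint8)
S=cv2.resize(b['image'][160:300,110:250],(600,600),interpolation=cv2.INTER_CUBIC);k=600/140
t=np.linspace(0,2*np.pi,60)
for x,y,z,r,c in((551.5,215.5,95,36,(255,255,0)),(551.5,215.5,6,31,(255,255,0)),(551.3,216,117,27.5,(255,0,0)),(551.3,216,187,65,(255,0,0))):
    P=((proj(b,np.c_[x+r*np.cos(t),y+r*np.sin(t),0*t+z])-[110,160]+.5)*k).astype(int); cv2.polylines(S,[P],True,c,1)
cv2.imwrite('pics/m6.png',S[:,:,::-1])
E
```

```text
w1 rim [[555.1 215.2  95. ]] base [[553.6 217.    6. ]] funnel(check) [[545.    8.1 147. ]]
```

View pics/m6.png

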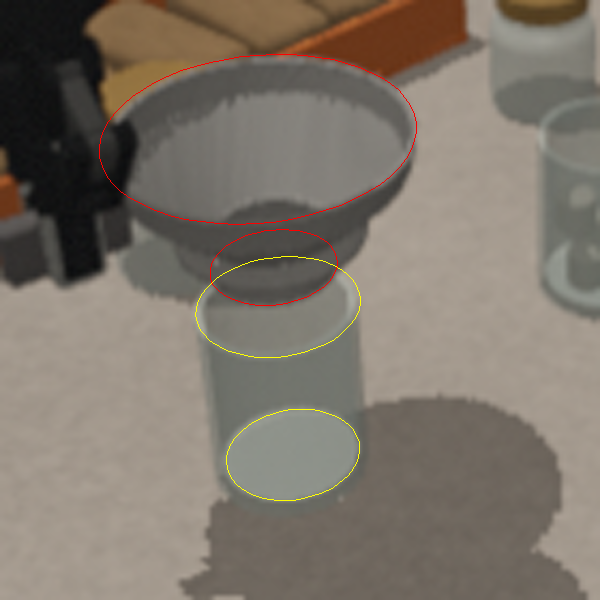

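The jar reads about (553, 215.5) and the funnel about (551.7, 215.8), so I'll nudge +1 mm in x and lower. The side picture shows the funnel level above the jar mouth, with the rings fitting.

{"name": "play_rows", "arguments": {"series": [[1, 0, -4, 0, 0, 0], [0, 0, -5, 0, 0, 0], [0, 0, -5, 0, 0, 0], [0, 0, -4, 0, 0, 0], [0, 0, -4, 0, 0, 0], [0, 0, -4, 0, 0, 0], [0, 0, -3, 0, 0, 0], [0, 0, -3, 0, 0, 0], [0, 0, 0, 0, 0, 0], [0, 0, 0, 0, 0, 0]]}}

```text
clock: 9.57
position: [569.2, 303.2, 110.4]
ee_rot: [-0.639, 0.769, -0.0, -0.0]
contact_force: [-0.4, 0.2, -1.2]
gripper_width: 10.7
grasp_force: 60.5
```

{"name": "play_rows", "arguments": {"series": [[0, 0, -2, 0, 0, 0], [0, 0, -2, 0, 0, 0], [0, 0, -2, 0, 0, 0], [0, 0, -1, 0, 0, 0], [0, 0, 0, 0, 0, 0], [0, 0, 0, 0, 0, 0]]}}

```text
clock: 10.07
position: [569.2, 303.2, 103.5]
ee_rot: [-0.639, 0.769, -0.0, -0.0]
contact_force: [0.4, -0.1, -0.5]
gripper_width: 11.2
grasp_force: 60.5
```

```bash
python3 - <<'E'
from h import *
s=st();print(s['wrist_torque'].round(2))
E
```

```text
10.07 pos [569.2 303.2 103.5] j [ 0.74  0.51 -0.09  0.   -0.97 -0.92] z [-0. -0. -1.] y [-0.983  0.183  0.   ] yaw_y 169.4 F [ 0.4 -0.1 -0.5] w 11.2 60.5
[ 0.16 -0.02 -0.  ]
```

{"name": "play_rows", "arguments": {"series": [[0, 0, -0.7, 0, 0, 0], [0, 0, 0, 0, 0, 0], [0, 0, 0, 0, 0, 0]]}}

```text
clock: 10.32
position: [569.3, 303.2, 103.1]
ee_rot: [-0.639, 0.769, -0.0, 0.0]
contact_force: [0.5, -0.8, -1.6]
gripper_width: 11.0
grasp_force: 60.5
```

{"name": "play_rows", "arguments": {"series": [[0, 0, 0, 0, 0, 0], [0, 0, 0, 0, 0, 0], [0, 0, 0, 0, 0, 0], [0, 0, 0, 0, 0, 0], [0, 0, 0, 0, 0, 0], [0, 0, 0, 0, 0, 0], [0, 0, 0, 0, 0, 0], [0, 0, 10, 0, 0, 0], [0, 0, 15, 0, 0, 0], [0, 0, 20, 0, 0, 0], [0, 0, 20, 0, 0, 0], [0, 0, 20, 0, 0, 0], [0, 0, 20, 0, 0, 0], [0, 0, 15, 0, 0, 0], [0, 0, 10, 0, 0, 0]], "gripper": 1}}

```text
clock: 11.57
position: [569.9, 303.5, 236.1]
ee_rot: [-0.639, 0.769, -0.0, 0.002]
contact_force: [1.2, 0.7, 0.8]
gripper_width: 85.4
grasp_force: 0.0
```

```bash
cat >> h.py <<'E'
def circ(c,x,y,z,r):
    t=np.linspace(0,2*np.pi,80)
    g=cv2.GaussianBlur(cv2.cvtColor(c['image'],cv2.COLOR_RGB2GRAY).astype(np.float32),(3,3),0)
    rr=np.arange(r-12,r+12,.5);P=[]
    for k in t:
        q=proj(c,np.c_[x+rr*np.cos(k),y+rr*np.sin(k),0*rr+z]).astype(np.float32)
        if q.min()<2 or q[:,0].max()>509 or q[:,1].max()>381: continue
        v=cv2.remap(g,q[:,0].reshape(1,-1),q[:,1].reshape(1,-1),1)[0]
        d=v[4:]-v[:-4]; i=np.abs(d).argmax()
        if abs(d[i])>18: P.append([x+rr[i+2]*np.cos(k),y+rr[i+2]*np.sin(k)])
    P=np.array(P)
    if len(P)<6: return None
    for _ in range(4):
        A=np.c_[2*P,np.ones(len(P))];sol=np.linalg.lstsq(A,(P**2).sum(1),rcond=None)[0]
        R=np.sqrt(sol[2]+sol[0]**2+sol[1]**2);e=np.abs(np.hypot(*(P-sol[:2]).T)-R);P=P[e<=max(1.0,np.percentile(e,80))]
    return sol[:2].round(1),R.round(1),len(P)
E
python3 - <<'E'
from h import *
st(); a=get_image('top');w=get_image('wrist')
print(circ(a,552,216,147,65),circ(w,552,216,147,65),circ(w,552,216,77,25))
for z in(137,157): print(z,circ(a,552,216,z,65),circ(w,552,216,z,65))
th=np.radians(79.5);u=np.array([np.cos(th),np.sin(th)])
print([proj(w,[[*(np.array([552,216])+x*u),146]]).round(1).tolist() for x in(62,114)])
E
```

```text
11.57 pos [569.9 303.5 236.1] j [ 0.74  0.41  0.09  0.   -1.25 -0.92] z [ 0.003  0.002 -1.   ] y [-0.983  0.183 -0.003] yaw_y 169.5 F [1.2 0.7 0.8] w 85.4 0.0
(array([552.5, 217.3]), np.float64(63.0), 44) (array([553.7, 219. ]), np.float64(62.0), 36) (array([553.7, 216.9]), np.float64(23.9), 80)
137 (array([553.7, 220.3]), np.float64(63.7), 43) (array([553.8, 218.4]), np.float64(64.6), 42)
157 (array([551.7, 214.1]), np.float64(62.2), 45) (array([553.8, 219.3]), np.float64(59.7), 39)
[[[255.7, 151.2]], [[255.5, 214.8]]]
```

The funnel rim centre is (552.5, 217.3) and the spout centre (553.7, 216.9), so it is concentric and level in the jar. Next is the scoop, gripped with the tool tilted 20° back.

{"name": "play_rows", "arguments": {"series": [[-2.5, -25, 0, 0, 0, 0.2], [-2.5, -25.5, 0, 0, 0, 0.2], [-2.5, -25.5, 0, 0, 0, 0.2], [-2.5, -25.5, 0, 0, 0, 0.2], [-2.5, -25.5, 0, 0, 0, 0.2], [-2.5, -25.5, 0, 0, 0, 0.2], [-2.5, -25.5, 0, 0, 0, 0.2], [-2.5, -25.5, 0, 0, 0, 0.2], [-2.5, -25.5, 0, 0, 0, 0.2], [-2.5, -25.5, 0, 0, 0, 0.2], [-2.5, -25.5, 0, 0, 0, 0.2], [-2.5, -25.5, 0, 0, 0, 0.2], [-2.5, -25.5, 0, 0, 0, 0.2], [-2.5, -25.5, 0, 0, 0, 0.2], [-2.5, -25.5, 0, 0, 0, 0.2], [-2.5, -25.5, 0, 0, 0, 0.2], [-2.5, -25.5, 0, 0, 0, 0.2], [-2.5, -25.5, 0, 0, 0, 0.2], [-2.5, -25.5, 0, 0, 0, 0.2], [-2.5, -25.5, 0, 0, 0, 0.2]]}}

```text
clock: 13.33
position: [518.2, -207.3, 231.6]
ee_rot: [0.785, -0.619, -0.001, 0.0]
contact_force: [1.0, 0.2, 0.6]
gripper_width: 85.0
grasp_force: 0.0
```

{"name": "play_rows", "arguments": {"series": [[-2.5, -25.5, -4, 0, 0, 0.2], [-2.5, -25.5, -8, 0, 0, 0.2], [-2.5, -25.5, -8, 0, 0, 0.2], [-2.5, -25, -8, 0, 0, 0.2], [0, 0, -8, 0.63, 0.22, 0.1], [0, 0, 0, 0.63, 0.22, 0], [0, 0, 0, 0.63, 0.22, 0], [0, 0, 0, 0.63, 0.22, 0], [0, 0, 0, 0.63, 0.22, 0], [0, 0, 0, 0, 0, 0], [0, 0, 0, 0, 0, 0]]}}

```text
clock: 14.25
position: [508.7, -308.3, 194.9]
ee_rot: [0.8, -0.574, -0.143, -0.1]
contact_force: [0.9, 0.3, 1.0]
gripper_width: 85.3
grasp_force: 0.0
```

```bash
python3 - <<'E'
from h import *
import pickle
s=st(); w=get_image('wrist'); pickle.dump(w,open('c2.pkl','wb'))
# handle in wrist view: dark elongated blob near prediction
C=np.array([477.5,-217.5]);th=np.radians(109);u=np.array([np.cos(th),np.sin(th)])
pr=[proj(w,[[*(C+x*u),z]])[0].round(1).tolist() for x,z in((-50,58),(-109,58),(-46,36),(46,36))];print(pr)
g=cv2.GaussianBlur(w['image'],(3,3),0).astype(int);m=((g.max(2)<75)).astype(np.uint8)
n,l,S,c=cv2.connectedComponentsWithStats(m)
for i in range(1,n):
    if S[i,4]>150:
        P=np.argwhere(l==i)[:,::-1].astype(float);print(S[i],c[i].round(1))
# edges of trough: bright grey? print row profile around handle middle
x,y=np.mean(pr[:2],0)
print(g[int(y),int(x)-30:int(x)+30].sum(1))
E
```

```text
14.25 pos [ 508.7 -308.3  194.9] j [-0.41  0.51  0.19 -0.25 -1.51  0.79] z [-0.115  0.324 -0.939] y [-0.947 -0.322  0.005] yaw_y -161.2 F [0.9 0.3 1. ] w 85.3 0.0
[[251.4, 166.4], [251.1, 107.2], [251.3, 157.6], [251.7, 224.7]]
[   0   79   41   76 2130] [ 16.  112.1]
[ 222   86   57   77 1515] [250.8 128.8]
[  6 226  50  32 469] [ 35.  236.8]
[    0   244   512   140 37027] [256. 337.]
[400 393 388 379 378 384 381 370 351 332 319 317 325 327 315 307 310 319
 329 327 301 253 195 156 148 151 153 158 160 161 161 159 161 159 156 155
 171 207 242 262 267 268 266 265 264 264 263 260 259 262 276 298 314 316
 310 305 308 314 326 335]
```

Handle centred in the wrist view (measured column 250.4, predicted 251). Descending along the tool axis.

{"name": "play_rows", "arguments": {"series": [[0, 0, -15, 0, 0, 0], [0, 0, -25, 0, 0, 0], [0, 0, -25, 0, 0, 0], [0, 0, -25, 0, 0, 0], [-1.2, 3.2, -9.4, 0, 0, 0], [-1.2, 3.2, -9.4, 0, 0, 0], [-1.2, 3.2, -9.4, 0, 0, 0], [-1.2, 3.2, -9.4, 0, 0, 0], [-1.2, 3.2, -9.4, 0, 0, 0], [-1.2, 3.2, -9.4, 0, 0, 0], [-1.1, 3.2, -9.4, 0, 0, 0], [-1.1, 3.2, -9.4, 0, 0, 0], [0, 0, 0, 0, 0, 0], [0, 0, 0, 0, 0, 0]]}}

```text
clock: 15.47
position: [499.5, -282.0, 31.1]
ee_rot: [0.801, -0.573, -0.143, -0.1]
contact_force: [0.9, 0.0, 0.5]
gripper_width: 85.5
grasp_force: 0.0
```

{"name": "play_rows", "arguments": {"series": [[-1.1, 3.2, -6, 0, 0, 0], [-1.1, 3.2, -6, 0, 0, 0], [0, 0, -6, 0, 0, 0], [0, 0, 0, 0, 0, 0], [0, 0, 0, 0, 0, 0]]}}

```text
clock: 15.88
position: [497.4, -275.7, 13.2]
ee_rot: [0.801, -0.573, -0.143, -0.1]
contact_force: [0.6, 1.0, 0.6]
gripper_width: 85.5
grasp_force: 0.0
```

```bash
python3 - <<'E'
from h import *
s=st()
E
```

```text
15.88 pos [ 497.4 -275.7   13.2] j [-0.38  0.65 -0.05 -0.29 -1.12  0.87] z [-0.114  0.323 -0.939] y [-0.946 -0.324  0.004] yaw_y -161.1 F [0.6 1.  0.6] w 85.5 0.0
```

{"name": "play_rows", "arguments": {"series": [[0, 0, 0, 0, 0, 0], [0, 0, 0, 0, 0, 0], [0, 0, 0, 0, 0, 0], [0, 0, 0, 0, 0, 0], [0, 0, 0, 0, 0, 0], [0, 0, 0, 0, 0, 0], [0, 0, 0, 0, 0, 0], [0, 0, 0, 0, 0, 0], [0, 0, 0, 0, 0, 0], [0, 0, 0, 0, 0, 0]], "gripper": 0}}

```text
clock: 16.72
position: [498.0, -276.0, 14.0]
ee_rot: [0.801, -0.573, -0.142, -0.1]
contact_force: [-0.0, -0.2, 1.5]
gripper_width: 13.4
grasp_force: 59.4
```

```bash
python3 - <<'E'
from h import *
s=st()
E
```

```text
16.72 pos [ 498. -276.   14.] j [-0.38  0.65 -0.05 -0.29 -1.12  0.87] z [-0.112  0.323 -0.94 ] y [-0.946 -0.324  0.002] yaw_y -161.1 F [-0.  -0.2  1.5] w 13.4 59.4
```

```bash
python3 - <<'E'
from h import *
import pickle
pickle.dump(get_image('wrist'),open('g0.pkl','wb'))
E
```

{"name": "play_rows", "arguments": {"series": [[0, 0, 2, 0, 0, 0], [0, 0, 4, 0, 0, 0], [0, 0, 6, 0, 0, 0], [0, 0, 8, 0, 0, 0], [0, 0, 10, 0.2, 0.07, 0], [0, 0, 10, 0.2, 0.07, 0], [0, 0, 10, 0.2, 0.07, 0], [0, 0, 10, 0.2, 0.07, 0], [0, 0, 10, 0.2, 0.07, 0], [0, 0, 10, 0.2, 0.07, 0], [0, 0, 0, 0, 0, 0], [0, 0, 0, 0, 0, 0]]}}

```text
clock: 17.77
position: [497.9, -276.2, 94.1]
ee_rot: [0.79, -0.565, -0.194, -0.137]
contact_force: [-0.5, 0.6, -4.3]
gripper_width: 13.1
grasp_force: 58.7
```

```bash
python3 - <<'E'
from h import *
import pickle
s=st(); w=get_image('wrist'); w0=pickle.load(open('g0.pkl','rb')); pickle.dump(w,open('g1.pkl','wb'))
for c in(w0,w):
    g=c['image'].astype(int); h=cv2.cvtColor(c['image'],cv2.COLOR_RGB2HSV)
    m=((g.min(2)>95)&(h[...,1]<70)).astype(np.uint8); m[300:]=0
    n,l,S,ce=cv2.connectedComponentsWithStats(m)
    print([(S[i].tolist(),ce[i].round(0).tolist()) for i in range(1,n) if S[i,4]>200])
G=[cv2.cvtColor(c['image'],cv2.COLOR_RGB2GRAY) for c in(w0,w)]
p=cv2.goodFeaturesToTrack(G[0][:245],150,.02,5)
q,stt,e=cv2.calcOpticalFlowPyrLK(G[0],G[1],p,None,winSize=(15,15))
d=(q-p)[stt[:,0]==1].reshape(-1,2);pp=p[stt[:,0]==1].reshape(-1,2)
k=(abs(pp[:,0]-252)<75)
for a,b in list(zip(pp[k].round(),d[k].round(1)))[:45]: print(a.tolist(),b.tolist(),end=' ')
E
```

```text
17.77 pos [ 497.9 -276.2   94.1] j [-0.43  0.61  0.1  -0.35 -1.41  0.87] z [-0.152  0.437 -0.887] y [-0.946 -0.323  0.003] yaw_y -161.1 F [-0.5  0.6 -4.3] w 13.1 58.7
[([0, 0, 512, 300, 139383], [254.0, 141.0])]
[([0, 0, 294, 300, 52746], [122.0, 164.0]), ([442, 0, 70, 126, 5649], [485.0, 52.0]), ([247, 69, 38, 27, 303], [266.0, 82.0]), ([306, 112, 43, 30, 508], [325.0, 128.0]), ([273, 135, 227, 165, 17152], [382.0, 230.0]), ([271, 144, 24, 37, 244], [283.0, 160.0]), ([272, 159, 60, 51, 631], [298.0, 187.0]), ([488, 287, 24, 13, 209], [502.0, 295.0])]
[195.0, 90.0] [37.70000076293945, 75.80000305175781] [199.0, 84.0] [-29.799999237060547, -0.699999988079071] [284.0, 242.0] [-0.5, -0.4000000059604645] [294.0, 8.0] [-118.5999984741211, 99.0] [299.0, 8.0] [-69.5999984741211, 133.8000030517578] [219.0, 242.0] [0.5, -0.4000000059604645] [274.0, 230.0] [-0.5, 0.6000000238418579] [230.0, 230.0] [0.699999988079071, 0.5] [294.0, 243.0] [0.4000000059604645, -0.5] [224.0, 232.0] [0.699999988079071, 0.6000000238418579] [279.0, 232.0] [-0.4000000059604645, 0.6000000238418579] [264.0, 157.0] [0.80
[... 879 characters left out ...]
999694824219] [243.0, 194.0] [1.399999976158142, -14.0] [235.0, 195.0] [55.5, -100.19999694824219] [254.0, 174.0] [-4.599999904632568, 0.20000000298023224] [194.0, 242.0] [1.100000023841858, 0.6000000238418579] [295.0, 234.0] [34.599998474121094, 44.0] [247.0, 201.0] [6.400000095367432, 15.199999809265137] [233.0, 237.0] [-0.30000001192092896, 0.6000000238418579] [236.0, 180.0] [-37.70000076293945, 78.0] [248.0, 191.0] [1.0, 26.0] [265.0, 133.0] [-67.4000015258789, 149.1999969482422] [231.0, 222.0] [0.699999988079071, 2.4000000953674316] [288.0, 235.0] [-0.20000000298023224, -0.10000000149011612] [236.0, 202.0] [5.599999904632568, -41.20000076293945] [310.0, 203.0] [112.80000305175781, 89.5]
```

The scoop is held without slip (under 1 px change, about 4.3 N extra weight), nose up about 8°. Lifting and carrying it to the funnel.

{"name": "play_rows", "arguments": {"series": [[0, 0, 6, 0, 0, 0], [0, 0, 12, 0, 0, 0], [0, 0, 16, 0, 0, 0], [0, 0, 18, 0, 0, 0], [0, 0, 18, 0, 0, 0], [0, 0, 16, 0, 0, 0], [0, 0, 10, 0, 0, 0], [0, 0, 4, 0, 0, 0], [1, 4, 0, 0, 0, 0], [2, 8, 0, 0, 0, 0], [3, 12, 0, 0, 0, 0], [4, 16, 0, 0, 0, 0], [5, 18, 0, 0, 0, 0], [5, 18, 0, 0, 0, 0], [5, 18, 0, 0, 0, 0], [5, 18, 0, 0, 0, 0], [5, 18, 0, 0, 0, 0], [5, 18, 0, 0, 0, 0], [5, 18, 0, 0, 0, 0], [5, 18, 0, 0, 0, 0]]}}

```text
clock: 19.48
position: [547.2, -89.1, 193.1]
ee_rot: [0.79, -0.564, -0.197, -0.137]
contact_force: [-0.5, 0.6, -4.1]
gripper_width: 13.4
grasp_force: 58.7
```

{"name": "play_rows", "arguments": {"series": [[5, 18, 0, 0, 0, 0], [5, 18, 0, 0, 0, 0], [5, 18, 0, 0, 0, 0], [5, 18, 0, 0, 0, 0], [5, 18, 0, 0, 0, 0], [5, 18, 0, 0, 0, 0], [5, 18, 0, 0, 0, 0], [4, 16, 0, 0, 0, 0], [3, 14, 0, 0, 0, 0], [2, 12, 0, 0, 0, 0], [2, 8, 0, 0, 0, 0], [1.5, 4, 0, 0, 0, 0], [0, 0, 0, 0, 0, 0], [0, 0, 0, 0, 0, 0]]}}

```text
clock: 20.65
position: [595.0, 87.8, 193.6]
ee_rot: [0.79, -0.565, -0.195, -0.137]
contact_force: [-0.5, -0.7, -3.6]
gripper_width: 13.5
grasp_force: 58.7
```

```bash
cat >> h.py <<'E'
TH=np.radians(109);XS=np.array([np.cos(TH),np.sin(TH)])
def lip(s):
    R=Ro.from_quat(s['ee_rot']).as_matrix(); z=R[:,2]; psi=np.arcsin(-(z[:2]@XS))+np.radians(20)
    f=108*np.cos(psi)-10*np.sin(psi);u=-108*np.sin(psi)-10*np.cos(psi)
    return np.degrees(psi),np.r_[s['position'][:2]+f*XS,s['position'][2]+u]
def wts(c,ok): # white stones mask centroids
    g=cv2.GaussianBlur(c['image'],(3,3),0).astype(int); m=((g.min(2)>ok)).astype(np.uint8); n,l,S,ce=cv2.connectedComponentsWithStats(m)
    return [(S[i,:4].tolist(),int(S[i,4])) for i in range(1,n) if 8<S[i,4]<900]
E
python3 - <<'E'
from h import *
import pickle
s=st(); print(lip(s)); a=get_image('top');b=get_image('side');pickle.dump((a,b),open('c3.pkl','wb'))
P=lip(s)[1]
print('lip px',proj(a,[P]).round(1),proj(b,[P]).round(1))
print('side',[x for x in wts(b,150)][:25]); print('top',[x for x in wts(a,150)][:25])
E
```

```text
20.65 pos [595.   87.8 193.6] j [ 0.15  0.46  0.15 -0.48 -1.38  0.3 ] z [-0.154  0.438 -0.886] y [-0.946 -0.324  0.004] yaw_y -161.1 F [-0.5 -0.7 -3.6] w 13.5 58.7
(np.float64(-7.629411450443212), array([559.74196154, 190.2807271 , 198.06217547]))
lip px [[168.9 183.4]] [[178.2 178.3]]
side [([314, 9, 39, 15], 283), ([354, 24, 62, 13], 154), ([377, 115, 66, 36], 577), ([314, 224, 14, 9], 96), ([345, 233, 38, 13], 141)]
top [([292, 241, 9, 9], 60), ([226, 254, 15, 14], 168), ([304, 269, 7, 20], 30)]
```

```bash
python3 - <<'E'
from h import *
import pickle
a,b=pickle.load(open('c3.pkl','rb')); s=read_state(); psi,P=lip(s); psi=np.radians(psi)
def sc(x,y,z): # scoop frame -> world
    YS=np.array([-XS[1],XS[0]]); dx,dz=x+62,z-14
    f=dx*np.cos(psi)+dz*np.sin(psi);u=-dx*np.sin(psi)+dz*np.cos(psi)
    return [*(s['position'][:2]+f*XS+y*YS),s['position'][2]+u]
for n,c in(('top',a),('side',b)):
    print(n,proj(c,[sc(46,31,36),sc(46,-31,36),sc(46,31,0),sc(46,-31,0),sc(-46,31,36),sc(-46,-31,36)]).round(0).tolist())
g=cv2.cvtColor(b['image'],cv2.COLOR_RGB2GRAY)
print(g[130:214:3,140:236:4])
E
```

```text
top [[172.0, 196.0], [162.0, 167.0], [174.0, 198.0], [165.0, 170.0], [215.0, 181.0], [205.0, 152.0]]
side [[193.0, 166.0], [164.0, 158.0], [193.0, 184.0], [164.0, 176.0], [218.0, 150.0], [190.0, 144.0]]
[[117 116 117 116 117 117 118 117 117 119 118  74  57  59  59  59  44  20
   57  24  17  23  24  50]
 [116 117 116 116 116 117 117 119 116  72  56  58  58  56  58  59  90  25
   74  79  20 122 154 155]
 [115 116 116 117 117 117 115  72  59  57  99  69  57  59  58  74  92  75
   50  67  18 154 155 154]
 [116 118 118 117 114  72  58  58  85  88  66  80 111  72 104  96  61  52
   44  48  17 156 154 155]
 [118 115 117  70  57  58  87  88  65  67  66  73  74  99 102  80  62  49
   69  31  14 156 154 154]
 [117  70  58  57  86  90  66  67  67  92 110 108  80 123 122 127  58  51
   82  23  19 157 153 154]
 [ 58  57  85  94  67  66  66  67 108 110 106 126 105  85  98  99 121 103
   86  57  36 157 157 156]
 [ 70  87  65  66  66  78  82  66  85 105 145  87  82  90 105 102 101 100
   89 101 136 154 147 128]
 [ 66  66  66  74 107 108 110 105  80 121  82  82  81 167 166 111 105 107
  128  82 153 1
[... 1231 characters left out ...]
72  76  88 113 110  86  86  87  90  92  86  83 100 155 159 158 159
  157 157 158 154 156 156]
 [118 116 115 100  81  83  83  87  88  91  91  93  83  82  80 139 157 155
  157 156 157 155 154 153]
 [111 121  81  81  81  82  86 100 113 120 123 118  86  82  80  77 151 158
  157 155 155 154 153 155]
 [ 98  76  78  80  89  94 122 126 127 130 131 127  94  90  83  76  85 160
  157 156 158 156 157 154]
 [103  74  78  87  93 117 120 125 127 130 131 127  94  89  90  82  72 159
  158 158 156 155 154 154]
 [ 68  75  86 109 115 116 120 125 127 128 131 128  94  88  89  88  72 151
  160 157 157 157 157 156]
 [ 69  86  88 108 114 115 119 123 126 129 131 104  92  88  88  86  82 155
  159 158 156 157 158 157]]
```

The lip edge in the side view runs (165,175)–(196,185), matching the prediction within about 2 px. The white stones are still in the scoop. Working out the tilt path about the lip.

```bash
python3 - <<'E'
from h import *
s=read_state(); p=s['position']; ps=np.r_[-7.6,-7.6,np.arange(-4.6,68,3)]
prev=p
for k,q in enumerate(ps[1:]):
    r=np.radians(q); f=108*np.cos(r)-10*np.sin(r);u=-108*np.sin(r)-10*np.cos(r)
    lz=np.interp(q,[20,50],[166,152])
    t=np.r_[np.array([552.7,217])-20*XS-f*XS,lz-u]
    print(round(q,1),(t-prev).round(1).tolist());prev=t
print(TH,np.round([-XS[1],XS[0]],3))
E
```

```text
-7.6 [-0.6, 8.3, -32.0]
-4.6 [0.0, -0.1, 5.7]
-1.6 [-0.1, 0.2, 5.7]
1.4 [-0.2, 0.5, 5.7]
4.4 [-0.3, 0.8, 5.6]
7.4 [-0.4, 1.0, 5.6]
10.4 [-0.5, 1.3, 5.5]
13.4 [-0.5, 1.6, 5.4]
16.4 [-0.6, 1.9, 5.3]
19.4 [-0.7, 2.1, 5.2]
22.4 [-0.8, 2.4, 4.0]
25.4 [-0.9, 2.6, 3.6]
28.4 [-1.0, 2.9, 3.4]
31.4 [-1.1, 3.1, 3.2]
34.4 [-1.1, 3.3, 3.1]
37.4 [-1.2, 3.5, 2.9]
40.4 [-1.3, 3.7, 2.7]
43.4 [-1.4, 3.9, 2.5]
46.4 [-1.4, 4.1, 2.2]
49.4 [-1.5, 4.3, 2.0]
52.4 [-1.5, 4.5, 2.9]
55.4 [-1.6, 4.6, 2.9]
58.4 [-1.6, 4.7, 2.6]
61.4 [-1.7, 4.9, 2.4]
64.4 [-1.7, 5.0, 2.1]
67.4 [-1.7, 5.1, 1.8]
1.9024088846738192 [-0.946 -0.326]
```

{"name": "play_rows", "arguments": {"series": [[-0.3, 4, -16, 0, 0, 0], [-0.3, 4.3, -16, 0, 0, 0], [0, 0, 5.7, -0.473, -0.163, 0], [-0.1, 0.2, 5.7, -0.473, -0.163, 0], [-0.2, 0.5, 5.7, -0.473, -0.163, 0], [-0.3, 0.8, 5.6, -0.473, -0.163, 0], [-0.4, 1.0, 5.6, -0.473, -0.163, 0], [-0.5, 1.3, 5.5, -0.473, -0.163, 0], [-0.5, 1.6, 5.4, -0.473, -0.163, 0], [-0.6, 1.9, 5.3, -0.473, -0.163, 0], [-0.7, 2.1, 5.2, -0.473, -0.163, 0], [0, 0, 0, 0, 0, 0]]}}

```text
clock: 21.75
position: [590.5, 106.8, 212.3]
ee_rot: [0.814, -0.581, -0.005, -0.002]
contact_force: [-1.1, 0.7, -3.5]
gripper_width: 13.2
grasp_force: 58.9
```

```bash
python3 - <<'E'
from h import *
s=st(); print(lip(s))
E
```

```text
21.75 pos [590.5 106.8 212.3] j [ 0.44  0.35 -0.06 -0.01 -1.16 -0.11] z [-0.005  0.009 -1.   ] y [-0.946 -0.324  0.002] yaw_y -161.1 F [-1.1  0.7 -3.5] w 13.2 58.9
(np.float64(19.422565910960486), array([558.42949129, 199.94418605, 166.97462748]))
```

{"name": "play_rows", "arguments": {"series": [[-0.8, 2.4, 4.0, -0.473, -0.163, 0], [0, 0, 0, 0, 0, 0], [-0.9, 2.6, 3.6, -0.473, -0.163, 0], [0, 0, 0, 0, 0, 0], [-1.0, 2.9, 3.4, -0.473, -0.163, 0], [0, 0, 0, 0, 0, 0], [-1.1, 3.1, 3.2, -0.473, -0.163, 0], [0, 0, 0, 0, 0, 0], [-1.1, 3.3, 3.1, -0.473, -0.163, 0], [0, 0, 0, 0, 0, 0], [-1.2, 3.5, 2.9, -0.473, -0.163, 0], [0, 0, 0, 0, 0, 0], [-1.3, 3.7, 2.7, -0.473, -0.163, 0], [0, 0, 0, 0, 0, 0], [-1.4, 3.9, 2.5, -0.473, -0.163, 0], [0, 0, 0, 0, 0, 0], [-1.4, 4.1, 2.2, -0.473, -0.163, 0], [0, 0, 0, 0, 0, 0], [-1.5, 4.3, 2.0, -0.473, -0.163, 0], [0, 0, 0, 0, 0, 0]]}}

```text
clock: 23.42
position: [579.3, 140.0, 240.2]
ee_rot: [0.787, -0.563, 0.205, 0.148]
contact_force: [-0.5, -0.4, -3.7]
gripper_width: 13.2
grasp_force: 59.2
```

{"name": "play_rows", "arguments": {"series": [[-1.5, 4.5, 2.9, -0.473, -0.163, 0], [-1.6, 4.6, 2.9, -0.473, -0.163, 0], [-1.6, 4.7, 2.6, -0.473, -0.163, 0], [-1.7, 4.9, 2.4, -0.473, -0.163, 0], [0, 0, 0, 0, 0, 0], [0, 0, 0, 0, 0, 0], [0, 0, 0, 0, 0, 0], [0, 0, 0, 0, 0, 0]]}}

```text
clock: 24.08
position: [573.3, 157.7, 252.1]
ee_rot: [0.76, -0.546, 0.287, 0.205]
contact_force: [0.5, 0.4, -1.9]
gripper_width: 13.4
grasp_force: 59.3
```

```bash
python3 - <<'E'
from h import *
import pickle
s=st(); print(lip(s)); a=get_image('top');b=get_image('side');w=get_image('wrist');pickle.dump((a,b,w),open('c4.pkl','wb'))
print('side',wts(b,140)); print('top',wts(a,140));print('wrist',wts(w,140))
# white stones in jar region, side view: jar interior between z6..95
for z in(10,25,40,60,80):
    l,r=proj(b,[[552.7,217,z]])[0].round(0),0
    x,y=l.astype(int); print(z,(x,y),cv2.cvtColor(b['image'],cv2.COLOR_RGB2GRAY)[y,x-18:x+19:2])
E
```

```text
24.08 pos [573.3 157.7 252.1] j [ 0.81  0.4  -0.3   0.64 -1.32 -0.8 ] z [ 0.212 -0.624 -0.752] y [-0.947 -0.321 -0.001] yaw_y -161.3 F [ 0.5  0.4 -1.9] w 13.4 59.3
(np.float64(61.26101392064773), array([559.28490307, 198.55677179, 152.59469967]))
side [([490, 22, 22, 13], 163), ([99, 92, 3, 4], 10), ([368, 114, 18, 10], 87), ([281, 131, 14, 12], 114), ([112, 134, 19, 28], 243), ([309, 147, 11, 18], 64), ([321, 161, 10, 5], 30), ([262, 185, 6, 8], 14), ([208, 188, 8, 6], 12), ([306, 189, 3, 4], 10), ([312, 192, 4, 4], 11), ([206, 198, 6, 7], 23), ([420, 201, 38, 22], 289), ([276, 203, 4, 3], 9), ([200, 205, 20, 25], 180), ([308, 207, 6, 5], 21), ([277, 209, 4, 4], 10), ([286, 208, 3, 4], 9), ([300, 209, 6, 4], 18), ([416, 209, 4, 4], 13), ([232, 215, 2, 7], 12), ([213, 217, 20, 17], 95), ([276, 216, 14, 7], 36), ([313, 218, 71, 29], 408), ([300, 221, 5, 8], 16), ([308, 221, 5, 8], 15), ([447, 222, 10, 7], 30), ([384, 225, 4, 4], 11), ([233, 230, 4, 4], 9), ([280, 238, 26, 21], 68), ([267, 241, 12, 14], 35), ([354, 252, 7, 3], 14), ([343, 261, 14, 12], 48), ([335, 275, 5, 4], 10), ([13
[... 2880 characters left out ...]
], 39), ([110, 274, 18, 17], 141), ([171, 277, 7, 6], 30), ([90, 286, 12, 9], 45), ([101, 292, 7, 7], 30), ([255, 330, 9, 5], 30), ([268, 332, 7, 11], 41)]
10 (np.int64(177), np.int64(264)) [137 116 129 100 102 102  98 108 107 120 123 112 120 132 125 139 137 123
  96]
25 (np.int64(176), np.int64(258)) [138 117 106 107 107 106 107 106 129 123 124 120 113 102 102  94  98 101
  93]
40 (np.int64(176), np.int64(253)) [127 106 106 109 104  99 101 104 101 118 124 124 120 103 101 113 103 102
  93]
60 (np.int64(175), np.int64(245)) [127 105 106 104  91  83  83  82  84  86  87  91  92  99 111 113 113 112
 115]
80 (np.int64(174), np.int64(237)) [85 83 76 75 74 72 70 70 70 66 61 64 62 73 88 87 85 84 85]
```

The vertical force dropped by about 1.8 N, roughly the weight of five stones. Tilting a bit further and shaking to be sure.

{"name": "play_rows", "arguments": {"series": [[-1.7, 5.0, 4, -0.473, -0.163, 0], [-1.7, 5.1, 4, -0.473, -0.163, 0], [-1.7, 5.1, 4, -0.473, -0.163, 0], [0, 0, 8, 0, 0, 0], [0, 0, -8, 0, 0, 0], [0, 0, 8, 0, 0, 0], [0, 0, -8, 0, 0, 0], [0, 0, 8, 0, 0, 0], [0, 0, -8, 0, 0, 0], [0, 0, 0, 0, 0, 0], [0, 0, 0, 0, 0, 0], [0, 0, 0, 0, 0, 0]]}}

```text
clock: 25.23
position: [568.0, 173.4, 263.7]
ee_rot: [0.735, -0.527, 0.346, 0.248]
contact_force: [1.5, -0.3, -2.6]
gripper_width: 12.9
grasp_force: 59.2
```

```bash
python3 - <<'E'
from h import *
import pickle
s=st(); print(lip(s)); a=get_image('top');F=[]
for _ in range(8): F.append(read_state()['contact_force'][2]); b=get_image('side')
print(np.round(F,1)); pickle.dump((a,b),open('c5.pkl','wb'))
a0,b0=pickle.load(open('c1.pkl','rb'))[:2]
# change map in jar body (side) vs empty jar with funnel above
D=np.abs(cv2.GaussianBlur(b['image'],(3,3),0).astype(int)-cv2.GaussianBlur(b0['image'],(3,3),0)).sum(2)
g=cv2.cvtColor(cv2.GaussianBlur(b['image'],(3,3),0),cv2.COLOR_RGB2GRAY)
print('jar box',proj(b,[[552.7,217,0],[552.7,217,95]]).round(0)); print(g[222:282:2,150:206:2])
E
```

```text
25.23 pos [568.  173.4 263.7] j [ 0.87  0.44 -0.31  0.73 -1.43 -0.89] z [ 0.249 -0.729 -0.637] y [-0.947 -0.322 -0.001] yaw_y -161.2 F [ 1.5 -0.3 -2.6] w 12.9 59.2
(np.float64(70.40670610016805), array([559.28004975, 198.76640367, 158.55904437]))
[-3.3 -2.8 -2.3 -2.5 -1.5 -2.5 -2.2 -2.4]
jar box [[177. 268.]
 [174. 231.]]
[[ 32  33  31  31  31  30  30  29  29  28  37  88 112 111  90  87  87  86
   86  85  88  88  82  90  77  67  74 127]
 [ 31  31  31  30  31  30  29  28  27  32  57  81  80  81  77  76  79  82
   85  88 110 105  83  73  67  69 117 153]
 [ 30  31  30  30  29  29  29  29  32  54  73  74  74  74  74  73  73  74
   81  86  92  78  69  67  74 108 149 155]
 [ 30  30  29  30  30  29  28  31  55  72  75  74  75  75  76  76  77  77
   77  74  70  67  67  76 124 151 154 153]
 [ 30  29  30  29  30  29  30  64  92  98  87  78  77  77  78  77  74  72
   71  70  68  69  73 105 150 151 150 151]
 [ 29  30  30  29  30  30  44  72  81  81  76  73  73  72  71  71  70  71
   70  69  72  77  82 124 151 151 152 152]
 [ 30  30  29  29  30  44  66  72  72  71  71  71  71  72  72  70  71  69

[... 2034 characters left out ...]
148 150 149 149 149 131 122 138 134 128 116 100 102 103 103 103 116 138
  138 137 127 102  95 100 101 101  99 101]
 [150 149 148 148 149 136 111 126 138 139 130 110 105 102 101 102 125 138
  137 125 104  97  98 100 101 100 100 101]
 [149 149 150 151 151 143 125 108 121 134 138 137 134 132 128 125 135 130
  117 103 100 100 100 100 101 101 100  98]
 [148 149 148 151 150 150 144 121 105 107 115 124 128 128 126 119 111 104
  100 103 106 102 101 100 100 101 101  99]
 [149 150 151 152 152 152 147 142 129 115 104 101 102 102 101  99 100 100
  100 101 102 101 100 101 103 102 101 100]
 [149 150 151 152 152 151 149 149 149 147 114 101 101 101 100 100 100 100
  100 100  99  99  99 101 101 101 102 102]]
```

{"name": "play_rows", "arguments": {"series": [[0, 0, 12, 0, 0, 0], [0, 0, 15, 0, 0, 0], [0, 0, 15, 0, 0, 0], [0, 0, 15, 0, 0, 0], [-2, -13, 0, 0.55, 0.19, 0], [-3.5, -22.5, 0, 0.55, 0.19, 0], [-3.5, -22.5, 0, 0.55, 0.19, 0], [-3.5, -22.5, -5, 0.55, 0.19, 0], [-3.5, -22.5, -5, 0.55, 0.19, 0], [-3.5, -22.5, -10, 0.55, 0.19, 0], [-3.5, -22.5, -10, 0.55, 0.19, 0], [-3.5, -22.5, -10, 0.55, 0.19, 0], [-3.5, -22.5, -10, 0.55, 0.19, 0], [-3.5, -22.5, -10, 0.55, 0.19, 0], [0, 0, 0, 0, 0, 0], [0, 0, 0, 0, 0, 0]]}}

```text
clock: 27.02
position: [534.3, -43.8, 262.5]
ee_rot: [0.805, -0.578, 0.11, 0.079]
contact_force: [0.8, 0.5, -1.7]
gripper_width: 13.6
grasp_force: 59.2
```

```bash
python3 - <<'E'
from h import *
import pickle
s=st(); print(lip(s)); a=get_image('top');w=get_image('wrist');b=get_image('side');pickle.dump((a,b,w),open('c6.pkl','wb'))
print(circ(a,552.5,217,147,65),circ(a,552.5,217,77,25))
x,y=proj(a,[[552.7,217,90]])[0].round().astype(int);print(x,y)
g=a['image'].astype(int); print(cv2.cvtColor(a['image'],cv2.COLOR_RGB2GRAY)[y-34:y+35:2,x-34:x+35:2])
E
```

```text
27.02 pos [534.3 -43.8 262.5] j [ 0.37  0.16 -0.33  0.3  -1.11 -0.19] z [ 0.085 -0.254 -0.964] y [-0.948 -0.319  0.001] yaw_y -161.4 F [ 0.8  0.5 -1.7] w 13.6 59.2
(np.float64(35.52157842655415), array([507.52965791,  33.77546374, 191.64303695]))
(array([551.4, 214.9]), np.float64(64.1), 22) None
171 191
[[139 139 133 ...  45  43  43]
 [140 134 133 ...  36  37  41]
 [140 137 140 ...  45  40  44]
 ...
 [145 147 145 ...  43  38  38]
 [143 146 148 ...  38  42  41]
 [147 146 146 ...  36  35  38]]
```

{"name": "play_rows", "arguments": {"series": [[-3.5, -22.5, -10, 0.55, 0.19, 0], [-3.5, -22.5, -10, 0.55, 0.19, 0], [-3.5, -22.5, -10, 0.55, 0.19, 0], [-3.5, -22.5, -10, 0.55, 0.19, 0], [-3.5, -22.5, -10, 0.55, 0.19, 0], [-3.5, -22.5, -10, 0.55, 0.19, 0], [-3.5, -22.5, -10, 0.55, 0.19, 0], [-3.5, -22.5, -10, 0.55, 0.19, 0], [-3.5, -22.5, -10, 0.55, 0.19, 0], [-3.5, -22.5, -10, 0.55, 0.19, 0], [0, 0, 0, 0, 0, 0], [0, 0, 0, 0, 0, 0]]}}

```text
clock: 28.17
position: [499.7, -268.0, 159.0]
ee_rot: [0.801, -0.574, -0.14, -0.096]
contact_force: [-0.3, 1.6, -2.7]
gripper_width: 13.0
grasp_force: 59.1
```

```bash
python3 - <<'E'
from h import *
import pickle
s=st(); print(lip(s)); a=get_image('top');b=get_image('side');pickle.dump((a,b),open('c7.pkl','wb'))
print(circ(a,552.5,217,147,65),circ(a,552.5,217,147-70,25))
np.set_printoptions(threshold=100000,linewidth=250)
x,y=proj(a,[[552.7,217,77]])[0].round().astype(int);print(x,y)
G=cv2.cvtColor(a['image'],cv2.COLOR_RGB2GRAY)
print(G[y-34:y+32:2,x-40:x+30:2])
E
```

```text
28.17 pos [ 499.7 -268.   159. ] j [-0.36  0.48  0.06 -0.26 -1.38  0.77] z [-0.114  0.314 -0.943] y [-0.946 -0.323  0.007] yaw_y -161.2 F [-0.3  1.6 -2.7] w 13.0 59.1
(np.float64(0.51063899353276), array([ 464.53864442, -165.96654344,  148.01717902]))
(array([552.5, 216.4]), np.float64(62.3), 49) None
172 192
[[128 130 130 133 126 120 131 125 129 127 128 131 131 125 124 121 127 133 126 129 129 126 130 125 126 127 127 126 128 124 124 128 127 128 126]
 [125 129 123 128 128 127 131 126 136 131 126 130 129 130 124 130 126 127 128 129 124 127 127 122 130 129 134 127 134 131 129 129 125 122 127]
 [128 131 131 126 128 134 130 134 132 137 134 132 109 102  90  76  76  71  77  96 115 124 134 126 127 130 131 123 123 126 123 128 133 128 130]
 [129 131 134 129 129 129 124 129 128 123 105  75  47  43  48  43  47  49  41  44  49  60 100 121 129 125 128 124 133 124 133 130 125 133 130]
 [133 132 131 128 129 131 128 132 107  70  38  44  48  52  58  64  63  70  63  61  77  63  57  70 109 125 128 126 130 128 130 127 128 126 126]
 [127 130 130 133 129 125 123  94  50  40  52  53  55  69  71  71  73  77 
[... 3230 characters left out ...]
40 132 134 132 133 126 105  62  58  69  84  90  89  90  91  88  91  86  93  99  94  74  81  80  76  75  73  74  76  73  74  75]
 [130 132 129 133 130 131 138 133 138 135 132 113  92  75  66  74  67  78  86  90 100  90  78  77  75  77  76  75  77  73  78  77  76  80  77]
 [132 129 127 126 131 134 136 133 134 138 138 134 132 128 115 120 116 113  90  80  76  80  76  69  76  74  79  77  74  76  77  75  72  75  82]
 [130 132 133 129 131 130 127 132 133 129 136 130 134 138 139 136 137 134  90  73  79  78  74  79  76  78  75  77  71  79  79  73  79  76  76]
 [131 134 137 133 131 135 131 134 133 132 134 134 137 129 137 129 130 135 121  79  72  75  75  75  80  74  72  78  80  77  83  71  75  76  77]]
```

```bash
python3 - <<'E'
from h import *
import pickle
np.set_printoptions(threshold=100000,linewidth=250)
a,b=pickle.load(open('c7.pkl','rb'))
for z in(28,50,77,100): print(z,plane(a,[(176,196),(170,193)],z)[:,:2].round(0).tolist())
g=cv2.cvtColor(b['image'],cv2.COLOR_RGB2GRAY)
print(proj(b,[[552.7,217,z] for z in(6,28,50,77,95)]).round(0).tolist())
print(g[226:280:2,154:202:2])
E
```

```text
28 [[546.0, 222.0], [554.0, 237.0]]
50 [[544.0, 216.0], [552.0, 231.0]]
77 [[542.0, 208.0], [550.0, 223.0]]
100 [[540.0, 202.0], [548.0, 216.0]]
[[177.0, 265.0], [176.0, 257.0], [175.0, 249.0], [174.0, 238.0], [174.0, 231.0]]
[[ 99 102 103 104 110 110  76  73  74  75  75  76  75  76  77  82 123 129 118  93  69  67  68 108]
 [110 103 103 105 109  70  71  73  75  74  77  75  83  91 105 105  99  79  70  69  68  69 134 158]
 [ 83 105 107 110 103 103 100 106 105  98 102 101 104  94  77  73  71  70  68  69  76 104 155 152]
 [ 70  71  70  72  73  75  74  76  76  73  74  70  73  72  72  72  71  71  74  79  82 134 154 153]
 [ 71  71  72  72  71  72  73  71  71  73  71  73  72  72  73  71  69  78  84  86  91 149 153 153]
 [ 83  78  77  71  73  72  73  73  74  73  72  67  77  65  67  76  85  86  86  81 133 153 152 153]
 [ 99  85  85  83  82  80  87  63  62  65  63  64  80  75  83  87  87  84  81  99 148 153 154 154]
 [144  97  83  85  84  85  86  84  82 101  86  85  86  88  88  88  86  82 100 115 146 152 154 153]
 [147 135  99  81  84  85  87  86  86  86  87  88  88  86  84  81  82 110 112 115 
[... 1099 characters left out ...]
1 100]
 [150 154 149 126 133 107 101 101 100 104 109 109 109 123 122 139 140 139 138 136  95 101 101  99]
 [149 152 151 126 132 137 103 101  98 105 107 107 107 108 115 140 139 139 139 124  94 102 102 101]
 [151 150 153 132 121 142 140 132 125 102 104 103 104 104 114 140 139 139 133 100  95 101 102 102]
 [149 149 152 139 107 135 141 141 137 107 102 100 100 100 131 140 139 131 101  98 100 102 102 103]
 [151 154 154 146 126 103 127 139 141 141 140 140 133 125 141 135 117  99  99 101 102 101 103 103]
 [149 153 152 151 150 122 102 104 114 128 135 135 134 119 106 102 101 102 108 103 103 100 101 101]
 [150 153 154 154 149 147 133 112 102 102 102 103 103 100 101 100 100 102 104 103 101 102 104 103]]
```

The funnel's cone is clear and the jar shows a pile of stones with nothing hanging below the spout. Setting the scoop back down.

{"name": "play_rows", "arguments": {"series": [[-0.5, -4, -12, 0, 0, 0], [-0.5, -4, -18, 0, 0, 0], [-0.5, 0, -18, 0, 0, 0], [0, 0, -18, 0, 0, 0], [0, 0, -18, 0, 0, 0], [0, 0, -18, 0, 0, 0], [0, 0, -14, 0, 0, 0], [0, 0, -10, 0, 0, 0], [0, 0, -7, 0.05, 0.02, 0], [0, 0, -5, 0, 0, 0], [0, 0, 0, 0, 0, 0], [0, 0, 0, 0, 0, 0]]}}

```text
clock: 29.27
position: [498.4, -275.0, 23.2]
ee_rot: [0.802, -0.573, -0.14, -0.098]
contact_force: [-0.1, 0.9, -2.3]
gripper_width: 13.4
grasp_force: 59.1
```

{"name": "play_rows", "arguments": {"series": [[0, 0, -2, 0, 0, 0], [0, 0, -2, 0, 0, 0], [0, 0, -1, 0, 0, 0], [0, 0, 0, 0, 0, 0], [0, 0, 0, 0, 0, 0]]}}

```text
clock: 29.68
position: [498.0, -275.0, 17.9]
ee_rot: [0.801, -0.573, -0.141, -0.098]
contact_force: [0.7, -0.6, -3.0]
gripper_width: 13.3
grasp_force: 59.1
```

```bash
python3 - <<'E'
from h import *
s=st(); print(lip(s))
E
```

```text
29.68 pos [ 498.  -275.    17.9] j [-0.37  0.64 -0.05 -0.29 -1.13  0.86] z [-0.113  0.318 -0.941] y [-0.946 -0.324  0.004] yaw_y -161.1 F [ 0.7 -0.6 -3. ] w 13.3 59.1
(np.float64(0.25675217657673416), array([ 462.8679485 , -172.8980046 ,    7.41664816]))
```

{"name": "play_rows", "arguments": {"series": [[0, 0, -1.5, 0, 0, 0], [0, 0, -1, 0, 0, 0], [0, 0, -1, 0, 0, 0], [0, 0, 0, 0, 0, 0], [0, 0, 0, 0, 0, 0], [0, 0, 0, 0, 0, 0]]}}

```text
clock: 30.18
position: [498.0, -274.9, 14.5]
ee_rot: [0.801, -0.573, -0.141, -0.098]
contact_force: [1.1, -0.6, -0.8]
gripper_width: 13.6
grasp_force: 59.4
```

```bash
python3 - <<'E'
from h import *
s=st(); print(lip(s)); 
F=[]
for _ in range(4): get_image('top');F.append(read_state()['contact_force'][2].round(1))
print(F)
E
```

```text
30.18 pos [ 498.  -274.9   14.5] j [-0.37  0.64 -0.05 -0.29 -1.12  0.86] z [-0.113  0.318 -0.941] y [-0.946 -0.324  0.004] yaw_y -161.1 F [ 1.1 -0.6 -0.8] w 13.6 59.4
(np.float64(0.24973471543349432), array([ 462.89420215, -172.82571207,    3.98449223]))
[np.float64(-0.3), np.float64(-1.4), np.float64(-1.2), np.float64(-0.3)]
```

{"name": "play_rows", "arguments": {"series": [[0, 0, -0.5, 0, 0, 0], [0, 0, 0, 0, 0, 0], [0, 0, 0, 0, 0, 0], [0, 0, 0, 0, 0, 0], [0, 0, 0, 0, 0, 0], [0, 0, 0, 0, 0, 0], [0, 0, 0, 0, 0, 0], [0, 0, 0, 0, 0, 0], [1.1, -3.2, 9.4, 0, 0, 0], [1.1, -3.2, 9.4, 0, 0, 0], [1.1, -3.2, 9.4, 0, 0, 0], [1.1, -3.2, 9.4, 0, 0, 0], [1.1, -3.2, 9.4, 0, 0, 0], [1.1, -3.2, 9.4, 0, 0, 0], [1.1, -3.2, 9.4, 0, 0, 0], [1.1, -3.2, 9.4, 0, 0, 0], [0, 0, 20, 0, 0, 0], [0, 0, 25, 0, 0, 0], [0, 0, 25, 0, 0, 0], [0, 0, 25, 0, 0, 0]], "gripper": 1}}

```text
clock: 32.05
position: [506.6, -300.6, 185.6]
ee_rot: [0.801, -0.573, -0.141, -0.098]
contact_force: [0.6, -0.2, 0.1]
gripper_width: 85.2
grasp_force: 0.0
```

{"name": "play_rows", "arguments": {"series": [[3, 29, 4, -0.5, -0.17, -0.24], [3, 29, 4, -0.5, -0.17, -0.24], [3, 29, 4, -0.5, -0.17, -0.24], [3, 29, 4, -0.5, -0.17, -0.24], [3, 29, 4, -0.5, -0.17, -0.24], [3, 29, 4, -0.5, -0.17, -0.24], [3, 29, 4, -0.15, -0.05, -0.24], [3, 29, 0, 0, 0, -0.24], [3, 29, 0, 0, 0, -0.24], [3, 29, 0, 0, 0, -0.24], [3, 29, 0, 0, 0, -0.24], [3, 29, 0, 0, 0, -0.24], [3, 29, 0, 0, 0, -0.24], [3, 29, 0, 0, 0, -0.24], [3, 29, 0, 0, 0, -0.24], [3, 29, 0, 0, 0, -0.24], [3, 29, 0, 0, 0, -0.24], [3, 29, 0, 0, 0, -0.24], [3, 29, 0, 0, 0, -0.24], [3, 29, 0, 0, 0, -0.24]]}}

```text
clock: 33.72
position: [566.8, 280.8, 212.7]
ee_rot: [-0.643, 0.765, -0.009, 0.006]
contact_force: [0.9, 0.1, 1.1]
gripper_width: 85.4
grasp_force: 0.0
```

```bash
python3 - <<'E'
from h import *
import pickle
np.set_printoptions(threshold=100000,linewidth=250)
s=st(); w=get_image('wrist');a=get_image('top');b=get_image('side');pickle.dump((a,b,w),open('c8.pkl','wb'))
print(circ(w,552.5,217,147,65),circ(w,552.5,217,77,25))
x,y=proj(w,[[552.7,217,77]])[0].round().astype(int);print(x,y)
g=cv2.cvtColor(cv2.GaussianBlur(w['image'],(3,3),0),cv2.COLOR_RGB2GRAY); print(g[max(y-45,0):y+46:3,x-45:x+46:3])
m=(np.hypot(*(plane(w,np.argwhere(np.ones((384,512)))[:,::-1],147)[:,:2]-[552.7,217]).T)<60).reshape(384,512)
print('bright px in funnel',np.argwhere(m&(g>150)).shape)
# scoop
sc=wts(a,120);print([q for q in sc if 320<q[0][0]<400 and 180<q[0][1]<260])
a0=pickle.load(open('c0.pkl','rb'))[0]
D=np.abs(cv2.GaussianBlur(a['image'],(5,5),0).astype(int)-cv2.GaussianBlur(a0['image'],(5,5),0)).sum(2)>50
n,l,S,ce=cv2.connectedComponentsWithStats(D.astype(np.uint8));print([(S[i].tolist()) for i in range(1,n) if S[i,4]>12])
E
```

```text
33.72 pos [566.8 280.8 212.7] j [ 0.73  0.39 -0.    0.02 -1.16 -0.91] z [ 0.022 -0.006 -1.   ] y [-0.985  0.172 -0.023] yaw_y 170.1 F [0.9 0.1 1.1] w 85.4 0.0
(array([552.6, 219.5]), np.float64(61.8), 36) (array([556.4, 221.3]), np.float64(22.0), 21)
259 100
[[109 108 109 110 109 109 109 110 112 111 112 112 113 114 112 112 114 114 115 115 115 116 116 114 115 115 115 115 117 116 117]
 [110 110 110 109 109 109 109 109 110 112 112 113 113 113 114 114 114 114 115 115 115 116 115 116 115 116 116 117 117 117 119]
 [111 110 110 109 109 109 110 109 110 110 111 113 113 114 114 115 114 115 116 116 115 115 116 115 116 116 118 117 119 117 118]
 [110 111 110 108 109 109 109 110 112 110 110 111 112 113 114 115 114 116 117 115 115 115 117 116 117 118 117 118 119 119 119]
 [109 111 111 112 111 109 110 109 111 111 111 111 112 115 115 118 117 117 117 114 116 116 116 117 117 117 119 119 118 119 119]
 [109 110 110 112 111 111 110 110 111 109 113 111 110 110 114 115 116 116 116 116 117 116 117 117 118 118 119 118 118 119 118]
 [109 110 111 111 112 111 112 111 112 112 110 111 106 106 120 131 125 128 126 1
[... 2839 characters left out ...]
0]
 [103 102 103  96  82  82  81  82  82  82  82  81  81  80  82  81  82  81  80  80  80  80  80  82  88  88  86  80  80  80  80]
 [104 103 105  93  83  83  83  81  82  83  83  81  83  80  81  81  82  81  84  81  81  80  81  82  80  80  80  79  79  80  79]]
bright px in funnel (138, 2)
[([338, 193, 9, 6], 20), ([327, 196, 5, 4], 12), ([337, 201, 7, 7], 32), ([330, 209, 37, 25], 528), ([362, 252, 3, 4], 9)]
[[0, 116, 64, 98, 4191], [80, 133, 44, 85, 2439], [114, 161, 171, 223, 10520], [205, 162, 90, 76, 3372], [175, 204, 14, 10, 61], [356, 206, 6, 5, 22], [345, 210, 7, 4, 20], [333, 210, 34, 21, 246], [336, 214, 5, 4, 16], [116, 279, 20, 23, 126], [447, 320, 65, 64, 2060], [0, 377, 3, 7, 17]]
```

Looking straight down the funnel shows stones at jar-floor size and nothing on the cone or in the spout. The scoop shows bare floor. I'll move the arm clear and do a last check for strays and moved items.

{"name": "play_rows", "arguments": {"series": [[0, 0, 15, 0, 0, 0], [0, 0, 25, 0, 0, 0], [0, 0, 25, 0, 0, 0], [-3, -30, 0, 0, 0, 0], [-3, -30, 0, 0, 0, 0], [-3, -30, 0, 0, 0, 0], [-5, -30, 0, 0, 0, 0], [-8, -30, 0, 0, 0, 0], [-10, -30, 0, 0, 0, 0], [-12, -30, 0, 0, 0, 0], [-14, -30, 0, 0, 0, -0.2], [-14, -30, 0, 0, 0, -0.2], [-15, -30, 0, 0, 0, -0.2], [-15, -30, 0, 0, 0, -0.4], [-15, -30, 0, 0, 0, -0.4], [-15, -30, 0, 0, 0, -0.4], [-15, -30, 0, 0, 0, -0.4], [-15, -30, 0, 0, 0, -0.4], [-15, -30, 0, 0, 0, -0.4], [-15, -30, 0, 0, 0, -0.4]]}}

```text
clock: 35.53
position: [372.7, -232.2, 277.7]
ee_rot: [-0.497, 0.868, -0.011, 0.005]
contact_force: [0.8, -0.2, -0.3]
gripper_width: 84.9
grasp_force: 0.0
```

{"name": "play_rows", "arguments": {"series": [[-15, -30, 0, 0, 0, -0.4], [-15, -30, 0, 0, 0, -0.4], [-15, -30, 0, 0, 0, -0.4], [-15, -30, 0, 0, 0, -0.4], [-15, -30, 0, 0, 0, -0.4], [-15, -30, 0, 0, 0, -0.4], [-15, -30, 0, 0, 0, -0.4], [-15, -30, 0, 0, 0, -0.4], [-15, -30, 0, 0, 0, -0.4], [0, 0, 0, 0, 0, 0], [0, 0, 0, 0, 0, 0]]}}

```text
clock: 36.45
position: [237.7, -501.4, 276.7]
ee_rot: [-0.325, 0.946, -0.01, 0.002]
contact_force: [-0.0, 0.2, 0.3]
gripper_width: 85.6
grasp_force: 0.0
```

```bash
python3 - <<'E'
from h import *
import pickle
st(); a=get_image('top');b=get_image('side');a0,b0=pickle.load(open('c0.pkl','rb'))
print('funnel',circ(a,552.5,217,147,65),'before',circ(a0,543.5,9,147,65))
for n,c,c0 in(('top',a,a0),('side',b,b0)):
    D=np.abs(cv2.GaussianBlur(c['image'],(5,5),0).astype(int)-cv2.GaussianBlur(c0['image'],(5,5),0)).sum(2)>45
    k,l,S,ce=cv2.connectedComponentsWithStats(D.astype(np.uint8));print(n,[(S[i].tolist()) for i in range(1,k) if S[i,4]>12])
print([q for q in wts(a,110) if 325<q[0][0]<400 and 195<q[0][1]<245])
np.set_printoptions(threshold=100000,linewidth=250)
print(cv2.cvtColor(cv2.GaussianBlur(a['image'],(3,3),0),cv2.COLOR_RGB2GRAY)[200:240:2,326:376:2])
E
```

```text
36.45 pos [ 237.7 -501.4  276.7] j [-0.83  0.22 -0.09  0.   -1.25 -0.08] z [ 0.011 -0.018 -1.   ] y [-0.615  0.788 -0.021] yaw_y 128.0 F [-0.   0.2  0.3] w 85.6 0.0
funnel (array([552.5, 216.4]), np.float64(62.4), 50) before (array([545.2,  10.2]), np.float64(62.3), 49)
top [[114, 161, 101, 75, 3543], [206, 162, 89, 75, 3099], [251, 186, 9, 8, 43], [255, 199, 22, 19, 145], [175, 205, 13, 8, 41], [353, 206, 13, 20, 117], [343, 209, 13, 21, 109], [335, 213, 6, 6, 25], [333, 218, 11, 6, 34], [404, 310, 108, 74, 3983], [220, 363, 64, 21, 608], [253, 377, 6, 7, 29]]
side [[442, 0, 68, 240, 4349], [470, 30, 9, 20, 125], [228, 157, 18, 8, 94], [205, 156, 77, 51, 1995], [509, 170, 3, 10, 23], [407, 174, 105, 174, 6970], [243, 179, 10, 4, 22], [319, 180, 25, 23, 335], [163, 190, 11, 5, 34], [111, 191, 97, 56, 2456], [138, 197, 21, 24, 216], [227, 212, 74, 37, 1077], [162, 214, 14, 7, 54], [145, 251, 90, 49, 1725], [163, 255, 28, 19, 358], [411, 303, 3, 6, 14], [420, 349, 4, 12, 24], [423, 365, 10, 19, 53]]
[([398, 196, 5, 5], 14), ([381, 199, 7, 4], 15), ([369, 203, 5, 4], 12), ([330, 209, 37
[... 1612 characters left out ...]
 137 136 136 136 136 135 137 137 137 136 132 120 104  96  98 104 105  99 117 123]
 [119 119 119 119 132 137 138 139 136 137 138 138 135 125 114  99  97 102 102  91  79  72  87 116 122]
 [120 123 123 119 129 137 138 138 140 136 125 113 103 102 112 110  99  83  74  74  83 104 118 119 122]
 [122 122 124 122 119 138 137 129 115 100  97 103 107 101  87  73  72  88 108 111 117 123 124 122 123]
 [125 124 121 121 116 119 105 106 105 111 101  88  76  75  81  90 105 118 124 122 124 123 120 121 120]
 [124 123 119 121 116  81  95 112  95  79  76  84  90 104 120 123 123 121 120 125 126 125 121 122 122]
 [121 121 118 120 121 109  83  75  71  89 110 120 122 121 124 124 120 119 121 122 123 123 123 120 123]]
```

```bash
python3 -c "
from h import *
print(job_done())"
```

```text
the job is handed in; nothing more can be done
None
```

I handed the job in at about 36 s: the funnel sits squarely in the once-empty jar, the stones went through it, and the empty scoop is flat on the bench. The camera checks found no stone in the funnel or scoop or loose on the bench, and the other items in place, but I did not count all five inside the jar.

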